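# Clamp the bar in the drill jig and bring the bush under the bit

### The job

Get the bar ready for drilling: with the jig still clear of the drill, swing its hinged clamp leaf over the bar and press it down on the thumb pad, so that it clicks down the teeth of the sprung catch until the clamp screw bears hard on the bar and the leaf goes solid; stop there and do not lean on it. How far down that is depends on where the last user left the screw. Then slide the jig along the drill's table until its guide bush is centred under the drill bit, so that the bit would run straight down the bore; the bar stays clamped in the jig, nothing knocks the bit or chuck, and the other things stay where they are.

Things in the scene. Friction and masses are not known exactly. Their poses are not given: they have to be found in the camera images.
- jig: loose aluminium drill jig on the drill's table, 0.9 kg with its bar. Origin: middle of the underside of its 164 x 68 x 8 mm base plate; x along the jig (at the start roughly away from the robot), y to the hinge side, z up. Toothed sprung catch, 68 mm high, at (8, -32) mm; fixed bridge with the guide bush at x = 40 to 76 mm; grip fin at the -x end
- grip_fin (a point): middle of the top of the jig's upright grip fin, a flat-sided block 46 mm along the jig's x, 18 mm thick along its y, reaching from 9 mm to 46 mm above the table; it is at (-120, 0, 46) mm in the jig's frame. Take it across its 18 mm; only the 26 mm wide, 9 mm thick tail is below it
- hinge_line (a point): point on the leaf's hinge pin, at (-55, 30, 33) mm in the jig's frame; the pin runs along the jig's x
- leaf_angle (a joint): clamp leaf's opening angle, rad: 0 level over the bar, 1.57 upright. The stiff hinge (0.06 N m) holds it where it is left. From about 0.45 down, its striker rod clicks under the catch's teeth (one each 0.085 rad) and stays caught; the sprung screw pad meets the bar on the way, and the leaf goes solid somewhere between 0.05 and 0.35, at about 12 to 16 N on the thumb pad
- leaf: the jig's hinged dark steel clamp leaf, 110 mm along the hinge (x = -78 to 32 mm), 51 mm wide, 8 mm thick, with a knurled clamp screw through it. Origin: on the hinge pin, at the jig's x = 0; x along the pin, -y out to the free edge (55 mm from the pin), z out of the face that is on top when shut (4 mm above the pin)
- leaf_pad (a point): middle of the top of the thumb pad, the grooved steel pad 34 x 18 mm on the short lever that stands off the leaf's free edge near the grip-fin end: at (-55, -70, 10) mm in the leaf's frame; with the leaf level it is 43 mm above the drill's table. Press here with up to about 18 N, never 25 N
- bush (a point): centre of the mouth of the steel guide bush in the jig's fixed bridge, at the end away from the grip fin: flange 28 mm across, bore 12 mm, at (58, 0, 40) mm in the jig's frame
- yoke_bar: square steel bar, 20 x 20 x 150 mm, lying loose in the jig's channel along the jig's x; origin: middle of its underside (8 mm above the jig's underside), its long way is its own y
- bench_drill: fixed grey bench drill, 0.42 m high. Origin: on the spindle axis at bench level; x from the spindle to the column, z up. Its table is 14 mm thick, 280 mm wide and reaches 210 mm from the spindle toward the robot; the column is 115 mm behind the spindle; the head, 112 mm wide, starts 168 mm up and stands 47 mm out in front of the spindle axis, feed spokes on its -y side
- drill_bit: the fixed drill bit, 6 mm thick, and its chuck, 42 mm across from 100 mm above the bench up. Origin: on the spindle axis at bench level
- drill_tip (a point): point of the drill bit, 66 mm above the bench (12 mm above the bush)
- v_block: bystander: steel V-block, 50 x 60 x 40 mm, on the drill's table beside the column; origin: middle of its underside
- bolt: bystander: hex bolt 80 mm high standing on its head on the drill's table on the other side of the column; origin: middle of its underside
- bearing: bystander: ball bearing, 47 mm across, 14 mm high, lying on the bench left of the jig's tail, in front of the meter; origin: middle of its underside

How it is judged:
On the way, in this order (a step that is already met when the one before it is completed fails the run):
1. the leaf is caught down with the bar clamped and nothing touching the leaf, while the jig is still clear of the drill (contact force between leaf and yoke_bar above 10 N and value of joint leaf_angle below 0.45 rad and contact force between the fingers and leaf below 0.05 N and horizontal distance between bush and drill_tip above 0.015 m), for 0.3 s.
2. the bush is under the bit (contact force between leaf and yoke_bar above 10 N and value of joint leaf_angle below 0.45 rad and horizontal distance between bush and drill_tip below 0.003 m), for 0.2 s.
At the end, for the whole second after the job is handed in: The leaf is caught down (under 0.45 rad) and its pad presses the bar with over 10 N, the bush is within 3 mm of the bit's point seen from above (the 6 mm bit then clears the 12 mm bore), the jig stands flat and still on the drill's table, and the bar lies in it (all of step 2 and angle between jig's own z axis and vertical below 0.03 rad and height (world z) of jig below 0.018 m and distance between yoke_bar and jig below 0.013 m and linear speed of jig below 0.01 m/s); the robot touches nothing.
It fails at once if the leaf is pressed with more than 25 N (contact force between the fingers and leaf above 25 N).
It fails at once if the bit or chuck is knocked (more than 1 N) (contact force between drill_bit and anything else above 1 N).
It fails at once if a bystander (V-block, bolt, bearing) is moved by more than 20 mm (distance of any of v_block, bearing, bolt from where it was at the start of the episode above 0.02 m).
It also fails if it takes over 72 s, if anything falls off the work surface, if the arm or the gripper's body presses on something with over 40 N, if the wrist force passes 120 N, or if a joint passes its speed limit or range.

### The arm

A 7-joint arm with a two-finger parallel gripper is mounted at the origin on a cart in front of the work surface, level with it; the furniture and walls round the work are solid. World frame = base frame: x ahead of the robot, y to its left, z up, the work surface at z = 0. Lengths are in m, angles in rad, forces in N, time in s.
With the tool pointing down it reaches from about 0.4 to 0.85 m from the base axis. Payload 10.4 kg.
Tool frame: the origin (TCP) lies on the mounting face of the last link; the fingertips stand 182 mm ahead of it and the grasp point (between the pads) lies 164 mm ahead of it (r.tips_ahead is the distance from the TCP to the fingertips, in m); z points along the fingers, y is the line along which they close (so a half turn about z gives the same grasp; the last joint's range is limited). The gripper opens to 87 mm and grips with 3 to 60 N. Pads are 19 mm wide; open, the fingers measure 117 mm over their backs; the gripper's body (75 mm by 190 mm) begins 51 mm behind the grasp point.
Start: joints at [1.206, 0.332, -0.065, 1.46, 0.022, 1.35, -0.088], TCP at [0.21, -0.589, 0.405] pointing down, gripper open.
Joint ranges: [-2.6, 2.6], [-0.5, 2.12], [-1.47, 1.34], [0.16, 2.42], [-1.27, 4.41], [0.06, 2.06], [-2.6, 2.6]. Speed limits (rad/s): [2.22, 2.22, 2.79, 2.79, 3.14, 3.14, 3.14].

### API

Orientations are given as a rotation vector (axis times angle).
In Python, from rig import r gives the robot as it stands.
- The arm moves only by the shell command python3 -m crank 'ROWS' [FORCE]. ROWS is JSON, a list of rows, each an object of numbers: "ax", "ay", "az": the turn, a rotation vector about the tool's x, y, z each as a share of 90 degrees, from -1 to 1; "x", "y", "z": the shift along the tool's x, y, z each as a share of 0.2 m, from -1 to 1; "fingers": the opening, from -1 (shut) to 1 (fully open). In form: [{"ax": .., "ay": .., "az": .., "x": .., "y": .., "z": .., "fingers": ..}, ...]. A call has 1 to 20 rows; each row is the pose to reach, as a shift and turn from the pose commanded when the call began, along the tool's axes at that moment; what a row does not reach only later rows make up. A row lasts 1/10 s, in which the tool goes at most 50 mm and 8.59 degrees, less where a joint would pass 70% of its speed; a pose out of reach is approached as far as the arm can. A call with a number of a shift or a turn outside -1 to 1 is refused whole. A call with a gripper value outside its range is refused whole. The fingers move at their own pace and stop on an object; FORCE is the grip in N (left out, the last holds). Time passes only in rows, so rows that repeat a pose let the fingers close. It gives the time, the measured TCP pose, the force, the opening and the grip force at its end, in the units of the state.
- r.state(): the state, without advancing time (a new reading comes with each control period).
- r.capture(name): name is "scene" or "top" or "wrist"; returns (picture, depth): 420x560x3 uint8, red, green, blue; 420x560 float32, m along the optical axis (not along the pixel's ray), 0 where there is no reading.
- r.camera_model(name): a dict with "camera_matrix" (3x3 intrinsics, pixels), "world_from_camera" (4x4, takes a point from camera to world coordinates); the wrist camera has in their place "mount" (4x4, takes a point from camera to tool coordinates, whose origin is the TCP and whose axes are the flange's). Camera axes: x right, y up, looking along -z (the intrinsics and any distortion apply to the point x, -y, -z); pixel columns grow to the right and rows downward; lengths in m; the calibration is good to about 2 mm. A picture is of the moment at which its call begins: read the wrist's pose just before it. camera_model takes no time and is no camera call.
- r.sign_off(): hands the job in; it is judged then, once.
Trained networks look in the newest picture that a camera, given by its name, has taken for a name from the list of things; names that differ only in an ending like _2 or _b are one class to them, and where a whole thing is asked for, a point or a joint stands for the part that bears it (a point fixed in the world has none). Each returns a list of dicts, best first, with "p" (0 to 1); they miss things now and then, are a little off and sometimes report something else, mostly with a low value. They report only what shows in the picture. A call takes as long as a camera call.
- r.spot_in(camera, query): "location" ([x, y, z] in m, in world coordinates, good to about 4 mm: the middle of the surface that is visible of it).
- r.masks_of(camera, query): "pixels" (420x560 bool, what is visible of it).
The state is a dict: "clock": time; "q": joint angles; "joint_velocities": joint speeds; "tau": joint torques, N m; "position": TCP position; "tcp_rot": TCP orientation; "force": force on the tool from outside, world axes, zero at the start; "moment": the same for the moment, N m; "finger_gap": finger opening in m; "grasp_force": force on a finger pad.
Only numpy, scipy, OpenCV 4.12 (cv2) and the standard library are available. Lean on these libraries where they do the work, as an engineer would, in place of code of your own. Each camera call takes 0.05 s, during which the arm holds its last target. There are 200 camera calls.

## Working session

There is one attempt and no reset: what is moved stays moved. The work goes in short steps, Python scripts to look and compute and a shell command to move; the robot and the scene stay as the last step left them, time stands still between calls to the robot, and variables do not carry over. Pictures are saved under pics/ and viewed, at most 10 in all, crops included, and the job is handed in when it is done.

```bash
ls; mkdir -p pics
cat > h.py <<'E'
import numpy as np, cv2
from rig import r
from scipy.spatial.transform import Rotation as R
def cap(n):
    s=r.state(); im,d=r.capture(n); m=r.camera_model(n)
    K=np.array(m["camera_matrix"])
    if "mount" in m:
        T=np.eye(4);T[:3,:3]=R.from_rotvec(s["tcp_rot"]).as_matrix();T[:3,3]=s["position"];T=T@np.array(m["mount"])
    else: T=np.array(m["world_from_camera"])
    return im,d,K,T,m
def cloud(d,K,T):
    v,u=np.mgrid[:d.shape[0],:d.shape[1]]
    P=np.stack([(u-K[0,2])/K[0,0]*d,-(v-K[1,2])/K[1,1]*d,-d],-1)
    return P@T[:3,:3].T+T[:3,3]
def save(n,im): cv2.imwrite("pics/"+n,cv2.cvtColor(im,cv2.COLOR_RGB2BGR))
def rep(s=None):
    s=s or r.state(); print({k:np.round(v,4).tolist() for k,v in s.items()})
E
python3 - <<'E'
from h import *
rep()
for c in ["scene","top"]:
    im,d,K,T,m=cap(c); save(c+"0.png",im); print(c,T.round(3).tolist(),[k for k in m])
    for q in ["jig","grip_fin","hinge_line","leaf","leaf_pad","bush","drill_tip","bench_drill","v_block","bolt","bearing","yoke_bar"]:
        print(q,[(round(x["p"],2),np.round(x["location"],4).tolist()) for x in r.spot_in(c,q)[:2]])
E
```

```text
pics
{'clock': 0.0, 'q': [1.2064, 0.3328, -0.0647, 1.461, 0.0216, 1.3499, -0.0885], 'joint_velocities': [-0.0015, 0.0009, -0.0014, 0.0011, 0.0013, 0.0016, -0.0006], 'tau': [-0.0016, -62.3267, 0.0237, -38.9907, -0.0613, 0.0398, 0.0001], 'position': [0.2094, -0.5887, 0.404], 'tcp_rot': [-3.0945, -0.5341, 0.0005], 'force': [0.6816, 0.4947, 0.3555], 'moment': [0.0114, 0.1018, -0.0], 'grasp_force': 0.0, 'finger_gap': 0.087}
scene [[0.846, 0.41, -0.34, 0.246], [-0.532, 0.654, -0.537, -0.547], [0.002, 0.636, 0.772, 0.824], [0.0, 0.0, 0.0, 1.0]] ['camera_matrix', 'world_from_camera']
jig [(0.92, [0.5554, -0.1769, 0.037])]
grip_fin [(0.96, [0.5588, -0.1778, 0.0391]), (0.45, [0.414, 0.112, 0.0111])]
hinge_line [(0.77, [0.5551, -0.1767, 0.0406])]
leaf [(0.62, [0.557, -0.1605, 0.0926]), (0.55, [0.5571, -0.1774, 0.0385])]
leaf_pad [(0.62, [0.5517, -0.1592, 0.0933])]
bush [(0.63, [0.5561, -0.1735, 0.0421])]
drill_tip [(0.61, [0.6681, -0.1265, 0.143])]
bench_drill [(0.6, [0.6889, -0.1446, 0.2015]), (0.24, [0.5473, -0.1595, 0.0916])]
v_block [(0.74, [0.7172, -0.0111, 0.0382]), (0.3, [0.5634, -0.1844
[... 226 characters left out ...]
0.001, -0.056], [-0.002, 0.119, 0.993, 1.076], [0.0, 0.0, 0.0, 1.0]] ['camera_matrix', 'world_from_camera']
jig [(0.63, [0.5702, -0.1705, 0.0528])]
grip_fin [(0.71, [0.5662, -0.1701, 0.0546])]
hinge_line [(0.57, [0.5685, -0.1736, 0.0511])]
leaf [(0.89, [0.5611, -0.1546, 0.0876]), (0.61, [0.729, -0.2215, 0.0388])]
leaf_pad [(0.77, [0.5586, -0.1556, 0.0873])]
bush [(0.61, [0.5675, -0.1663, 0.0494])]
drill_tip []
bench_drill [(0.77, [0.6833, -0.0974, 0.2897])]
v_block [(0.65, [0.6839, -0.1015, 0.2918]), (0.57, [0.7349, -0.012, 0.047])]
bolt [(0.4, [0.7273, -0.2232, 0.0388])]
bearing [(0.48, [0.4131, 0.1188, 0.016])]
yoke_bar [(0.49, [0.5724, -0.1843, 0.0438]), (0.32, [0.5678, -0.1671, 0.0536])]
```

View pics/scene0.png

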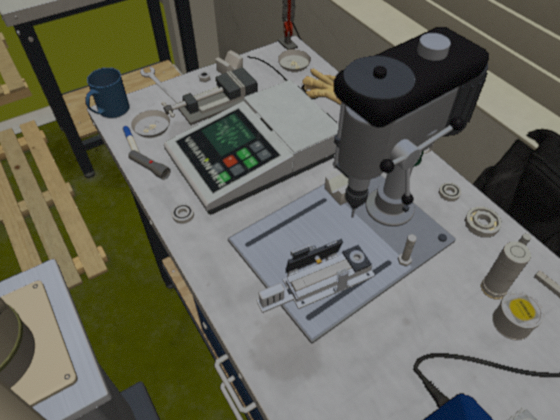

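View pics/top0.png

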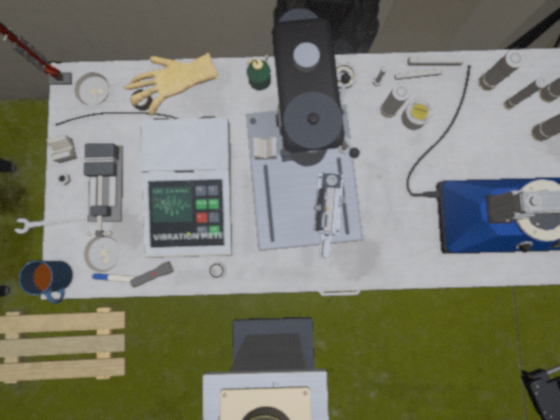

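Scene view: jig lies at around (315,275), with its leaf upright at (315,255), its bush at (357,257) and its fin at (270,297). The bit tip is at about (353,212), clear beyond the bush. In the top view the fin is at (326,248) and the bush at (332,180).

Run:
```python
from h import *
print(np.round(r.camera_model("wrist")["mount"],3).tolist(), np.round(r.camera_model("wrist")["camera_matrix"],1).tolist())
out=[]
for c,(x0,y0,w,h) in {"scene":(230,170,200,150),"top":(240,110,133,150)}.items():
    im,d,K,T,m=cap(c); P=cloud(d,K,T); np.savez(c+".npz",P=P,im=im)
    out.append(cv2.resize(im[y0:y0+h,x0:x0+w],(w*600//150*1,h*600//150) if c=="scene" else (532,600),interpolation=cv2.INTER_CUBIC))
    print(c,K.round(1).tolist())
    for q in ["jig","grip_fin","leaf","leaf_pad","bush","drill_tip","drill_bit","bench_drill"]:
        for x in r.masks_of(c,q)[:1]:
            k=x["pixels"]&(d>0); v,u=np.nonzero(x["pixels"]); p=P[k]
            print(q,round(x["p"],2),k.sum(),"px",u.min(),u.max(),v.min(),v.max(),"med",np.median(p,0).round(4),"lo",np.percentile(p,3,0).round(3),"hi",np.percentile(p,97,0).round(3))
save("zs.png",out[0]); save("zt.png",out[1])
```

```text
[[-0.001, 0.966, 0.257, 0.07], [1.0, 0.001, 0.001, -0.0], [0.0, 0.257, -0.966, 0.021], [0.0, 0.0, 0.0, 1.0]] [[349.1, 0.0, 285.1], [0.0, 349.1, 211.3], [0.0, 0.0, 1.0]]
scene [[486.9, 0.0, 280.7], [0.0, 486.9, 207.2], [0.0, 0.0, 1.0]]
jig 0.94 3950 px 258 372 239 312 med [ 0.5581 -0.1757  0.0428] lo [ 0.45  -0.219  0.018] hi [ 0.653 -0.147  0.119]
grip_fin 0.79 3909 px 257 373 239 312 med [ 0.5583 -0.1771  0.0428] lo [ 0.448 -0.219  0.019] hi [ 0.653 -0.151  0.12 ]
leaf 0.59 937 px 286 342 239 271 med [ 0.5535 -0.1604  0.0908] lo [ 0.511 -0.17   0.045] hi [ 0.612 -0.141  0.126]
leaf_pad 0.8 906 px 286 342 239 271 med [ 0.5539 -0.1606  0.0919] lo [ 0.511 -0.169  0.05 ] hi [ 0.613 -0.146  0.126]
bush 0.9 4045 px 257 372 240 312 med [ 0.5582 -0.1763  0.0424] lo [ 0.448 -0.219  0.016] hi [ 0.653 -0.146  0.117]
drill_tip 0.6 371 px 345 367 187 216 med [ 0.6726 -0.1289  0.1461] lo [ 0.664 -0.137  0.086] hi [ 0.692 -0.108  0.165]
drill_bit 0.93 419 px 344 368 186 217 med [ 0.6733 -0.128   0.145 ] lo [ 0.664 -0.137  0.034] hi [ 0.722 -0.074  0.166]
bench_drill 0.87 32444 px 229 488 27 343 me
[... 264 characters left out ...]
fin 0.67 1481 px 314 345 172 258 med [ 0.5716 -0.169   0.0513] lo [ 0.453 -0.215  0.02 ] hi [ 0.657 -0.143  0.124]
leaf 0.9 468 px 313 327 186 230 med [ 0.5614 -0.1531  0.0886] lo [ 0.513 -0.168  0.049] hi [ 0.614 -0.141  0.127]
leaf_pad 0.7 1621 px 313 345 172 258 med [ 0.5669 -0.1698  0.0506] lo [ 0.453 -0.217  0.017] hi [ 0.659 -0.143  0.125]
bush 0.65 1576 px 313 345 172 258 med [ 0.5648 -0.1694  0.0509] lo [ 0.453 -0.214  0.019] hi [ 0.657 -0.142  0.125]
drill_tip 0.5 37 px 340 346 145 151 med [ 0.7271 -0.2237  0.0395] lo [ 0.725 -0.233  0.021] hi [ 0.732 -0.219  0.076]
bench_drill 0.81 17631 px 247 362 8 250 med [ 0.6844 -0.1006  0.2885] lo [ 0.489 -0.244  0.011] hi [0.87  0.011 0.411]
```

View pics/zs.png

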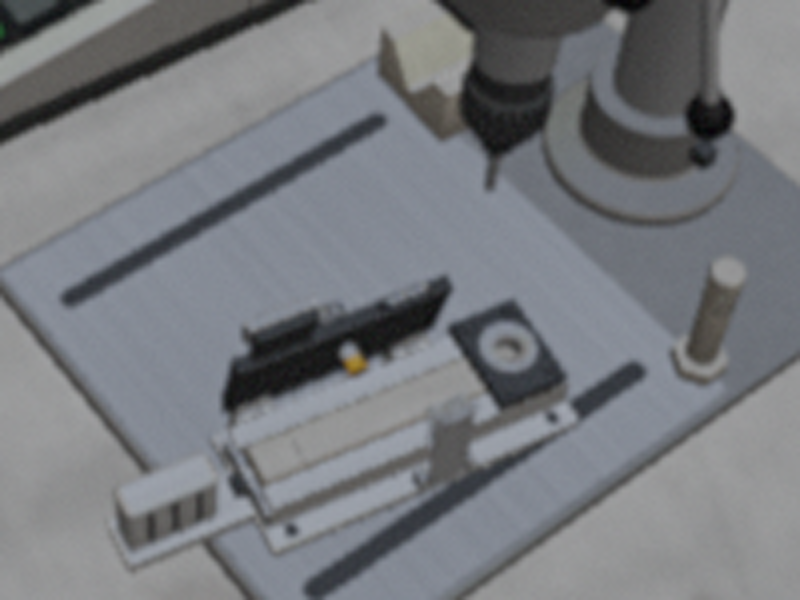

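Zoomed crop (4x, offset (230,170)): bit tip is at crop (490,188), which is scene px (352.5,217). The bush mouth is at (508,347), or px (357,256.8), and the middle of the fin top is at about (168,485), or px (272,291). The leaf is upright, with its thumb pad on the far (hinge) side.

```bash
cat >> h.py <<'E'
def ray(u,v,z,K,T):
    d=T[:3,:3]@np.array([(u-K[0,2])/K[0,0],-(v-K[1,2])/K[1,1],-1]); o=T[:3,3]
    return o+d*(z-o[2])/d[2]
def move(p,head=None,s=None):
    "shift in row units to reach TCP p, turn az for tool-x heading (deg)"
    s=s or r.state(); Rm=R.from_rotvec(s["tcp_rot"])
    print("rows xyz",(Rm.inv().apply(np.array(p)-s["position"])/0.2).round(3), end=" ")
    if head is not None:
        a=np.radians(head); Rt=np.array([[np.cos(a),np.sin(a),0],[np.sin(a),-np.cos(a),0],[0,0,-1]])
        print("a",((Rm.inv()*R.from_matrix(Rt)).as_rotvec(degrees=True)/90).round(4))
E
python3 - <<'E'
from h import *
m=r.camera_model("scene");K=np.array(m["camera_matrix"]);T=np.array(m["world_from_camera"])
f=ray(272,291,.06,K,T);b=ray(357,256.8,.054,K,T);t=ray(352.5,217,.066,K,T)
print("fin",f,"bush",b,"tip",t, "L",np.hypot(*(b-f)[:2]),"head",np.degrees(np.arctan2(*(b-f)[1::-1])))
P=np.load("top.npz")["P"]
# fin top / bridge top / catch from top cloud
k=(abs(P[...,0]-.55)<.13)&(abs(P[...,1]+.175)<.06)
for lo,hi in((.05,.07),(.07,.13)):
    q=P[k&(P[...,2]>lo)&(P[...,2]<hi)]; print(lo,len(q),q.min(0).round(3),q.max(0).round(3))
h=P[(P[...,2]>.17)&(P[...,0]>.5)&(P[...,1]<.03)&(P[...,1]>-.3)];print("head",h.min(0),np.percentile(h,2,0))
t=P[(P[...,2]>.005)&(P[...,2]<.022)&(P[...,0]>.48)&(P[...,0]<.8)&(P[...,1]<.06)&(P[...,1]>-.3)]
print("table",cv2.minAreaRect(t[:,:2].astype(np.float32)))
move([.43,-.17,.36],head=np.degrees(np.arctan2(*(b-f)[1::-1])))
E
```

```text
fin [ 0.46640529 -0.17042409  0.06      ] bush [ 0.64279377 -0.19029579  0.054     ] tip [ 0.68732162 -0.11611992  0.066     ] L 0.17750430974243264 head -6.427767941072264
0.05 432 [ 0.443 -0.214  0.05 ] [ 0.661 -0.139  0.07 ]
0.07 409 [ 0.509 -0.218  0.07 ] [ 0.618 -0.136  0.129]
head [ 0.63411333 -0.2121684   0.17084273] [ 0.63999731 -0.19010369  0.25024875]
table ((0.6399111151695251, -0.12500782310962677), (0.3478083610534668, 0.3198307752609253), 89.97052001953125)
rows xyz [ 1.741 -1.604  0.224] a [ 1.00e-04 -0.00e+00  2.89e-01]
```

```bash
python3 -m crank '[{"x":0.9,"y":-0.8,"z":0.1,"az":0.289,"fingers":-1},{"x":0.9,"y":-0.8,"z":0.1,"az":0.289,"fingers":-1},{"x":0.9,"y":-0.8,"z":0.1,"az":0.289,"fingers":-1},{"x":0.9,"y":-0.8,"z":0.1,"az":0.289,"fingers":-1},{"x":0.9,"y":-0.8,"z":0.1,"az":0.289,"fingers":-1},{"x":0.9,"y":-0.8,"z":0.1,"az":0.289,"fingers":-1},{"x":0.9,"y":-0.8,"z":0.1,"az":0.289,"fingers":-1}]'; python3 -c "
from h import *
move([.43,-.17,.36],-6.4)"
```

```text
rows xyz [ 1.741 -1.604  0.224] a [ 1.000e-04 -0.000e+00  2.887e-01]invalid input
```

```bash
python3 -m crank '[{"ax":0,"ay":0,"az":0.289,"x":0.9,"y":-0.8,"z":0.1,"fingers":-1},{"ax":0,"ay":0,"az":0.289,"x":0.9,"y":-0.8,"z":0.1,"fingers":-1},{"ax":0,"ay":0,"az":0.289,"x":0.9,"y":-0.8,"z":0.1,"fingers":-1},{"ax":0,"ay":0,"az":0.289,"x":0.9,"y":-0.8,"z":0.1,"fingers":-1},{"ax":0,"ay":0,"az":0.289,"x":0.9,"y":-0.8,"z":0.1,"fingers":-1},{"ax":0,"ay":0,"az":0.289,"x":0.9,"y":-0.8,"z":0.1,"fingers":-1},{"ax":0,"ay":0,"az":0.289,"x":0.9,"y":-0.8,"z":0.1,"fingers":-1}]' 20; python3 -c "
from h import *
move([.43,-.17,.36],-6.4)"
```

```text
clock: 2.9
position: [0.3259, -0.377, 0.3851]
tcp_rot: [3.136, -0.173, 0.0]
force: [-0.7, -0.9, -0.4]
finger_gap: 0.0391
grasp_force: 0.0
rows xyz [ 0.404 -1.086  0.125] a [ 0.0005 -0.0002  0.0011]
```

```bash
python3 -m crank '[{"ax":0,"ay":0,"az":0,"x":0.4,"y":-1,"z":0.1,"fingers":-1},{"ax":0,"ay":0,"az":0,"x":0.4,"y":-1,"z":0.1,"fingers":-1},{"ax":0,"ay":0,"az":0,"x":0.4,"y":-1,"z":0.1,"fingers":-1},{"ax":0,"ay":0,"az":0,"x":0.4,"y":-1,"z":0.1,"fingers":-1},{"ax":0,"ay":0,"az":0,"x":0.4,"y":-1,"z":0.1,"fingers":-1},{"ax":0,"ay":0,"az":0,"x":0.4,"y":-1,"z":0.1,"fingers":-1},{"ax":0,"ay":0,"az":0,"x":0.4,"y":-1,"z":0.1,"fingers":-1}]'
python3 - <<'E'
from h import *
im,d,K,T,m=cap("wrist"); save("w1.png",im); np.savez("w1.npz",d=d,K=K,T=T)
P=cloud(d,K,T)
for q in ["grip_fin","leaf_pad","bush","leaf"]:
    for x in r.masks_of("wrist",q)[:1]:
        v,u=np.nonzero(x["pixels"]); print(q,x["p"],u.min(),u.max(),v.min(),v.max(),np.median(P[x["pixels"]&(d>0)],0).round(4))
E
```

```text
clock: 3.6
position: [0.427, -0.1895, 0.3648]
tcp_rot: [3.136, -0.179, 0.0]
force: [-0.2, -0.2, 0.2]
finger_gap: 0.0006
grasp_force: 0.0
grip_fin 0.98 187 298 0 189 [ 0.5343 -0.1674  0.0402]
leaf_pad 0.91 187 239 0 108 [ 0.5442 -0.1582  0.1003]
bush 0.92 188 298 0 189 [ 0.534  -0.1673  0.0402]
leaf 0.72 189 239 0 108 [ 0.544  -0.1581  0.1003]
```

View pics/w1.png

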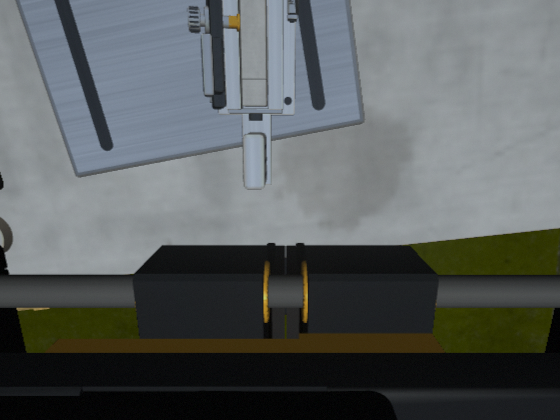

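Wrist view: fin top spans u 246–265 and v 135–188. The thumb pad is at (207,65) on the left (hinge) side of the upright leaf, and the knurled screw is at (195,18). The bush is out of view above, so I'll tilt to see the bush and bit.

```bash
python3 -m crank '[{"ax":0,"ay":0.5,"az":0,"x":0,"y":-0.1,"z":0.35,"fingers":-1},{"ax":0,"ay":0.5,"az":0,"x":0,"y":-0.1,"z":0.35,"fingers":-1},{"ax":0,"ay":0.5,"az":0,"x":0,"y":-0.1,"z":0.35,"fingers":-1},{"ax":0,"ay":0.5,"az":0,"x":0,"y":-0.1,"z":0.35,"fingers":-1},{"ax":0,"ay":0.5,"az":0,"x":0,"y":-0.1,"z":0.35,"fingers":-1},{"ax":0,"ay":0.5,"az":0,"x":0,"y":-0.1,"z":0.35,"fingers":-1},{"ax":0,"ay":0.5,"az":0,"x":0,"y":-0.1,"z":0.35,"fingers":-1},{"ax":0,"ay":0.5,"az":0,"x":0,"y":-0.1,"z":0.35,"fingers":-1}]'
python3 - <<'E'
from h import *
im,d,K,T,m=cap("wrist"); save("w2.png",cv2.resize(im,(784,588),interpolation=cv2.INTER_CUBIC)); np.savez("w2.npz",d=d,K=K,T=T,im=im)
P=cloud(d,K,T)
for q in ["grip_fin","leaf_pad","bush","leaf","drill_tip","drill_bit"]:
    for x in r.masks_of("wrist",q)[:1]:
        v,u=np.nonzero(x["pixels"]); print(q,x["p"],u.min(),u.max(),v.min(),v.max(),np.median(P[x["pixels"]&(d>0)],0).round(4))
E
```

```text
clock: 4.65
position: [0.4291, -0.1686, 0.2946]
tcp_rot: [2.858, -0.162, 1.184]
force: [-0.9, -0.3, -0.4]
finger_gap: 0.0003
grasp_force: 0.0
grip_fin 0.7 246 316 206 245 [ 0.6374 -0.1889  0.0507]
leaf_pad 0.72 245 260 223 245 [ 0.6076 -0.1658  0.0995]
bush 0.72 245 316 206 246 [ 0.6369 -0.188   0.0507]
leaf 0.72 246 260 223 245 [ 0.6071 -0.1661  0.0995]
drill_tip 0.87 142 207 100 182 [ 0.6681 -0.1207  0.146 ]
drill_bit 0.76 144 206 100 182 [ 0.6681 -0.1205  0.1457]
```

View pics/w2.png

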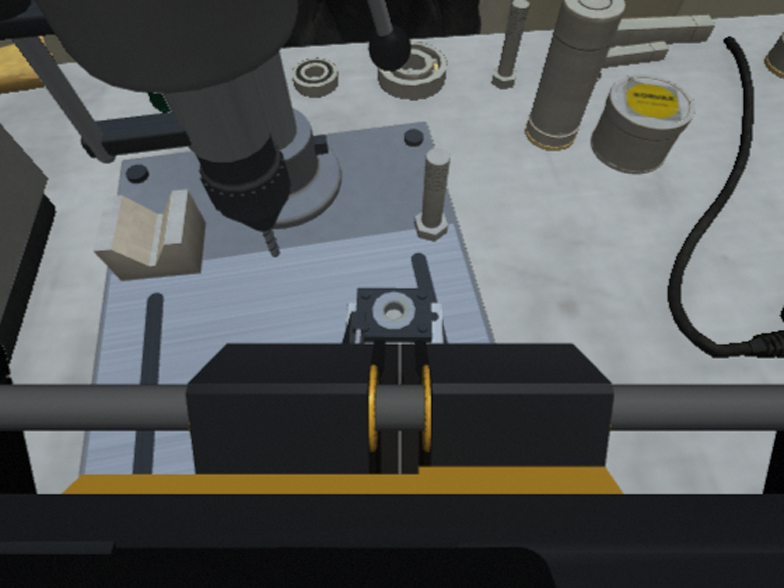

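Wrist tilted view (1.4x): bit tip is at (275,255), or px (196.4,182), and the bush mouth at (396,311), or px (282.5,222). The V-block is to the left at (155,235) and the bolt to the right at (434,195).

```bash
cat >> h.py <<'E'
def tri(obs):
    A=np.zeros((3,3));b=np.zeros(3);L=[]
    for u,v,K,T in obs:
        o=T[:3,3];d=T[:3,:3]@np.array([(u-K[0,2])/K[0,0],-(v-K[1,2])/K[1,1],-1]);d/=np.linalg.norm(d)
        M=np.eye(3)-np.outer(d,d);A+=M;b+=M@o;L.append((M,o))
    p=np.linalg.solve(A,b); return p,[np.linalg.norm(M@(p-o)).round(4) for M,o in L]
E
python3 - <<'E'
from h import *
m=r.camera_model("scene");Ks=np.array(m["camera_matrix"]);Ts=np.array(m["world_from_camera"])
w1=np.load("w1.npz");w2=np.load("w2.npz")
print("tip",tri([(352.5,217,Ks,Ts),(196.4,182.1,w2["K"],w2["T"])]),"w2 plane",ray(196.4,182.1,.066,w2["K"],w2["T"]))
print("bush",tri([(357,256.8,Ks,Ts),(282.7,222,w2["K"],w2["T"])]),ray(282.7,222,.054,w2["K"],w2["T"]))
print("fin",tri([(272,291,Ks,Ts),(255.5,160,w1["K"],w1["T"])]),ray(255.5,160,.06,w1["K"],w1["T"]))
P=cloud(w1["d"],w1["K"],w1["T"])
q=P[(P[...,2]>.055)&(P[...,2]<.066)&(P[...,0]<.495)&(P[...,0]>.41)&(abs(P[...,1]+.17)<.03)]
print("fin top cloud",len(q),cv2.minAreaRect(q[:,:2].astype(np.float32)),np.median(q,0))
# leaf cross-section in jig frame at pad
b=tri([(357,256.8,Ks,Ts),(282.7,222,w2["K"],w2["T"])])[0];f=tri([(272,291,Ks,Ts),(255.5,160,w1["K"],w1["T"])])[0]
e=(b-f)[:2];print("L",np.linalg.norm(e),"head",np.degrees(np.arctan2(e[1],e[0])));e/=np.linalg.norm(e);n=np.array([-e[1],e[0]])
for nm in("scene","top"):
    Q=np.load(nm+".npz")["P"].reshape(-1,3);x=(Q[:,:2]-f[:2])@e-.12;y=(Q[:,:2]-f[:2])@n
    k=(abs(x+.055)<.015)&(y>0.01)&(y<.07)&(Q[:,2]>.03)
    for lo in np.arange(.03,.14,.015):
        kk=k&(Q[:,2]>lo)&(Q[:,2]<lo+.015)
        if kk.any(): print(nm,round(lo,3),kk.sum(),"y",y[kk].min().round(4),y[kk].max().round(4))
pad=f[:2]+e*(.12-.055)+n*.04; print("pad xy upright",pad)
E
```

```text
tip (array([ 0.68891756, -0.11409781,  0.06110659]), [np.float64(0.0012), np.float64(0.0012)]) w2 plane [ 0.68400145 -0.11573213  0.066     ]
bush (array([ 0.64187981, -0.19026221,  0.05330697]), [np.float64(0.0011), np.float64(0.0011)]) [ 0.6402254  -0.19023764  0.054     ]
fin (array([ 0.46699594, -0.16957493,  0.05814631]), [np.float64(0.0001), np.float64(0.0001)]) [ 0.46724974 -0.16981442  0.06      ]
fin top cloud 1172 ((0.4653070569038391, -0.16767551004886627), (0.01789850927889347, 0.045190732926130295), 84.00775909423828) [ 0.46644023 -0.16802385  0.05853293]
L 0.17610318118063328 head -6.746255620353548
scene 0.03 114 y 0.01 0.0274
scene 0.045 41 y 0.0241 0.0285
scene 0.06 37 y 0.0209 0.0248
scene 0.075 44 y 0.0175 0.0208
scene 0.09 56 y 0.0141 0.0184
scene 0.105 40 y 0.0125 0.0171
scene 0.12 114 y 0.0115 0.0248
top 0.03 1 y 0.0104 0.0104
top 0.045 22 y 0.0337 0.0376
top 0.06 23 y 0.0295 0.0338
top 0.075 18 y 0.0276 0.0306
top 0.09 1 y 0.0274 0.0274
top 0.105 13 y 0.027 0.0288
top 0.12 70 y 0.014 0.0273
pad xy upright [ 0.53624479 -0.13748759]
```

```bash
cat >> h.py <<'E'
FIN=np.array([.4668,-.1692]);H=-6.5
def jig(x,y,z,fin=None,h=H):
    a=np.radians(h);e=np.array([np.cos(a),np.sin(a)]);n=np.array([-e[1],e[0]])
    f=FIN if fin is None else fin
    return np.r_[f+e*(x+.12)+n*y,z+.014]
E
python3 - <<'E'
from h import *
print(r.tips_ahead); s=r.state()
move(s["position"]+np.array([0,0,.08])); 
p=jig(-.055,.060,.100)+[0,0,r.tips_ahead]; print(p); p[2]=.37; move(p,H)
E
```

```text
0.1822
rows xyz [ 0.283  0.    -0.283] [ 0.53817436 -0.1169439   0.2962    ]
rows xyz [ 0.626 -0.316  0.095] a [-2.000e-04 -4.999e-01  8.000e-04]
```

```bash
python3 -m crank '[{"ax":0,"ay":0,"az":0,"x":0.28,"y":0,"z":-0.28,"fingers":-1},{"ax":0,"ay":0,"az":0,"x":0.28,"y":-0.15,"z":-0.28,"fingers":-1},{"ax":0,"ay":-0.2,"az":0,"x":0.4,"y":-0.316,"z":-0.15,"fingers":-1},{"ax":0,"ay":-0.5,"az":0,"x":0.626,"y":-0.316,"z":0.095,"fingers":-1},{"ax":0,"ay":-0.5,"az":0,"x":0.626,"y":-0.316,"z":0.095,"fingers":-1},{"ax":0,"ay":-0.5,"az":0,"x":0.626,"y":-0.316,"z":0.095,"fingers":-1},{"ax":0,"ay":-0.5,"az":0,"x":0.626,"y":-0.316,"z":0.095,"fingers":-1},{"ax":0,"ay":-0.5,"az":0,"x":0.626,"y":-0.316,"z":0.095,"fingers":-1},{"ax":0,"ay":-0.5,"az":0,"x":0.626,"y":-0.316,"z":0.095,"fingers":-1},{"ax":0,"ay":-0.5,"az":0,"x":0.626,"y":-0.316,"z":0.095,"fingers":-1}]'
python3 - <<'E'
from h import *
move(jig(-.055,.060,.100)+[0,0,r.tips_ahead],H)
im,d,K,T,m=cap("wrist"); save("w3.png",im); np.savez("w3.npz",d=d,K=K,T=T)
E
```

```text
clock: 6.0
position: [0.5383, -0.1167, 0.3695]
tcp_rot: [-3.136, 0.176, -0.005]
force: [0.4, -0.4, 0.1]
finger_gap: 0.0005
grasp_force: 0.0
rows xyz [-0.002  0.001  0.367] a [-0.0003 -0.0021  0.0009]
```

View pics/w3.png

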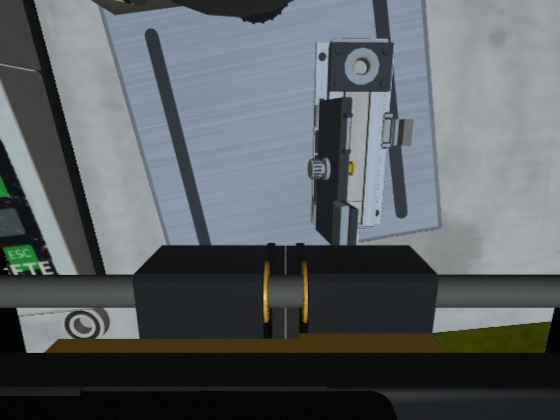

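Wrist view: leaf leans over toward the bar at (335,170), pad end at (345,225), catch at (400,130), and bush at (362,67). The drill head edge is at the top left, so I'll shift back 5 mm before descending.

```bash
python3 -m crank '[{"ax":0,"ay":0,"az":0,"x":-0.027,"y":0,"z":0.1,"fingers":-1},{"ax":0,"ay":0,"az":0,"x":-0.027,"y":0,"z":0.25,"fingers":-1},{"ax":0,"ay":0,"az":0,"x":-0.027,"y":0,"z":0.367,"fingers":-1},{"ax":0,"ay":0,"az":0,"x":-0.027,"y":0,"z":0.367,"fingers":-1},{"ax":0,"ay":0,"az":0,"x":-0.027,"y":0,"z":0.367,"fingers":-1}]'
python3 - <<'E'
from h import *
# corner offsets from now (corner y=.045, z=.100): tool y=+(45-cy), z=+(100-cz) mm, in shares of 200mm
for a in (1.35,1.25,1.15,1.05,.95,.85,.75,.65,.55,.5,.45,.4,.35,.3,.25,.2,.15,.1,.05):
    c=np.array([30-73*np.cos(a)+10*np.sin(a),33+73*np.sin(a)+10*np.cos(a)]); print(a,c.round(1),"y %.3f z %.3f"%((45-c[0])/200,(100-c[1])/200))
E
```

```text
clock: 6.55
position: [0.5325, -0.1162, 0.2973]
tcp_rot: [3.136, -0.176, 0.003]
force: [0.2, -0.5, 0.4]
finger_gap: 0.0001
grasp_force: 0.0
1.35 [ 23.8 106.4] y 0.106 z -0.032
1.25 [ 16.5 105.4] y 0.143 z -0.027
1.15 [  9.3 103.7] y 0.178 z -0.019
1.05 [  2.4 101.3] y 0.213 z -0.006
0.95 [-4.3 98.2] y 0.247 z 0.009
0.85 [-10.7  94.4] y 0.278 z 0.028
0.75 [-16.6  90.1] y 0.308 z 0.050
0.65 [-22.1  85.1] y 0.335 z 0.074
0.55 [-27.   79.7] y 0.360 z 0.102
0.5 [-29.3  76.8] y 0.371 z 0.116
0.45 [-31.4  73.8] y 0.382 z 0.131
0.4 [-33.3  70.6] y 0.392 z 0.147
0.35 [-35.1  67.4] y 0.401 z 0.163
0.3 [-36.8  64.1] y 0.409 z 0.179
0.25 [-38.3  60.7] y 0.416 z 0.196
0.2 [-39.6  57.3] y 0.423 z 0.213
0.15 [-40.7  53.8] y 0.428 z 0.231
0.1 [-41.6  50.2] y 0.433 z 0.249
0.05 [-42.4  46.6] y 0.437 z 0.267
```

```bash
python3 -m crank '[{"ax":0,"ay":0,"az":0,"x":0,"y":0.05,"z":-0.02,"fingers":-1},{"ax":0,"ay":0,"az":0,"x":0,"y":0.08,"z":-0.032,"fingers":-1},{"ax":0,"ay":0,"az":0,"x":0,"y":0.106,"z":-0.032,"fingers":-1},{"ax":0,"ay":0,"az":0,"x":0,"y":0.125,"z":-0.03,"fingers":-1},{"ax":0,"ay":0,"az":0,"x":0,"y":0.143,"z":-0.027,"fingers":-1},{"ax":0,"ay":0,"az":0,"x":0,"y":0.16,"z":-0.023,"fingers":-1},{"ax":0,"ay":0,"az":0,"x":0,"y":0.178,"z":-0.019,"fingers":-1},{"ax":0,"ay":0,"az":0,"x":0,"y":0.178,"z":-0.019,"fingers":-1}]'
```

```text
clock: 7.35
position: [0.5285, -0.152, 0.3]
tcp_rot: [3.137, -0.177, -0.001]
force: [-0.6, -0.6, 0.4]
finger_gap: 0.0006
grasp_force: 0.0
```

```bash
python3 -m crank '[{"ax":0,"ay":0,"az":0,"x":0,"y":0.018,"z":0.007,"fingers":-1},{"ax":0,"ay":0,"az":0,"x":0,"y":0.035,"z":0.013,"fingers":-1},{"ax":0,"ay":0,"az":0,"x":0,"y":0.052,"z":0.02,"fingers":-1},{"ax":0,"ay":0,"az":0,"x":0,"y":0.069,"z":0.028,"fingers":-1},{"ax":0,"ay":0,"az":0,"x":0,"y":0.085,"z":0.037,"fingers":-1},{"ax":0,"ay":0,"az":0,"x":0,"y":0.1,"z":0.047,"fingers":-1},{"ax":0,"ay":0,"az":0,"x":0,"y":0.115,"z":0.058,"fingers":-1},{"ax":0,"ay":0,"az":0,"x":0,"y":0.13,"z":0.069,"fingers":-1},{"ax":0,"ay":0,"az":0,"x":0,"y":0.13,"z":0.069,"fingers":-1}]'
python3 - <<'E'
from h import *
im,d,K,T,m=cap("scene"); save("s2.png",cv2.resize(im[170:320,230:430],(800,600),interpolation=cv2.INTER_CUBIC)); rep()
E
```

```text
clock: 8.25
position: [0.5255, -0.1779, 0.286]
tcp_rot: [3.137, -0.177, -0.001]
force: [0.6, -0.3, -0.2]
finger_gap: 0.0005
grasp_force: 0.0
{'clock': 8.3, 'q': [0.8002, 0.3516, -0.6578, 1.762, 0.2374, 1.1089, -1.6181], 'joint_velocities': [-0.0026, -0.0025, -0.0053, -0.0033, -0.0036, 0.0034, -0.0012], 'tau': [0.2685, -52.4491, -7.2959, -34.8396, 0.0415, -0.1107, 0.0371], 'position': [0.5256, -0.1776, 0.2862], 'tcp_rot': [-3.1366, 0.1767, 0.0006], 'force': [0.4693, 0.592, 0.4602], 'moment': [0.1034, 0.0182, 0.0419], 'grasp_force': 0.0, 'finger_gap': 0.0006}
```

View pics/s2.png

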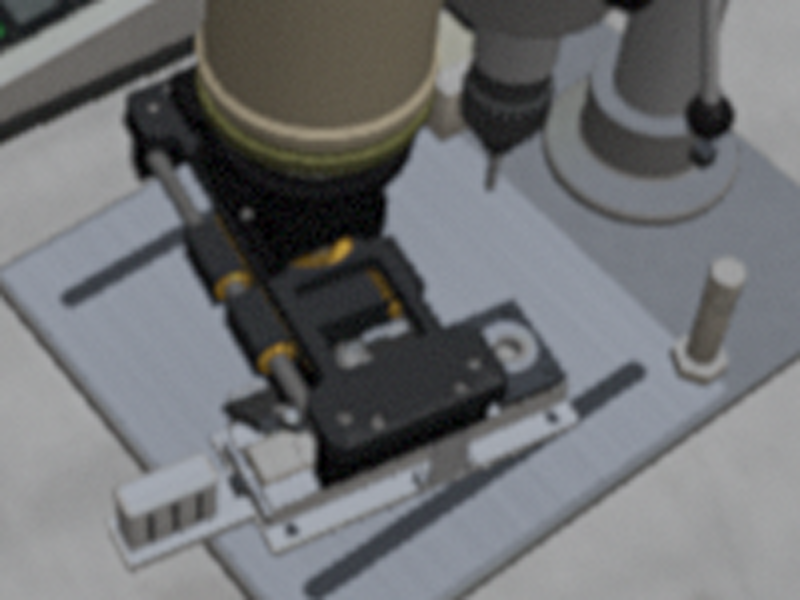

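Scene crop: jig has not moved (fin top at (168,485), bush at (508,347)). The gripper hides the leaf, whose dark end shows lowered at (265,410).

```bash
python3 -m crank '[{"ax":0,"ay":0,"az":0,"x":0,"y":0.013,"z":0.014,"fingers":-1},{"ax":0,"ay":0,"az":0,"x":0,"y":0.025,"z":0.028,"fingers":-1},{"ax":0,"ay":0,"az":0,"x":0,"y":0.036,"z":0.042,"fingers":-1},{"ax":0,"ay":0,"az":0,"x":0,"y":0.042,"z":0.05,"fingers":-1},{"ax":0,"ay":0,"az":0,"x":0,"y":0.047,"z":0.057,"fingers":-1},{"ax":0,"ay":0,"az":0,"x":0,"y":0.047,"z":0.057,"fingers":-1}]'; python3 -c "
from h import *
rep()
im,d,K,T,m=cap('top')
P=cloud(d,K,T)
a=np.radians(H);e=np.array([np.cos(a),np.sin(a)]);n=np.array([-e[1],e[0]])
m=r.masks_of('scene','leaf');im,d,K,T,_=cap('scene');P=cloud(d,K,T)
for q in r.masks_of('scene','leaf')[:2]:
  k=q['pixels']&(d>0);p=P[k];x=(p[:,:2]-FIN)@e-.12;y=(p[:,:2]-FIN)@n
  print(q['p'],k.sum());
  for i in np.argsort(y)[::max(1,len(y)//20)]: print(x[i].round(3),y[i].round(3),(p[i,2]-.014).round(3))
"
```

```text
clock: 8.9
position: [0.5246, -0.1868, 0.2748]
tcp_rot: [-3.137, 0.176, 0.001]
force: [-0.3, -0.3, 0.1]
finger_gap: 0.0007
grasp_force: 0.0
{'clock': 8.9, 'q': [0.8069, 0.3684, -0.6489, 1.7672, 0.2481, 1.0892, -1.6089], 'joint_velocities': [-0.0015, -0.0061, -0.0056, -0.0042, -0.0015, 0.0019, -0.0007], 'tau': [0.0274, -53.4611, -7.751, -34.4472, 0.0119, -0.1273, 0.0172], 'position': [0.5246, -0.1868, 0.2748], 'tcp_rot': [-3.1366, 0.1764, 0.0006], 'force': [-0.3416, -0.2776, 0.1497], 'moment': [-0.0131, 0.0295, 0.0224], 'grasp_force': 0.0, 'finger_gap': 0.0007}
0.74 329
-0.072 -0.077 0.194
-0.07 -0.032 0.087
-0.068 -0.026 0.083
-0.071 -0.016 0.064
-0.075 -0.013 0.066
-0.073 -0.009 0.064
-0.027 -0.007 0.063
-0.02 -0.005 0.063
-0.001 -0.004 0.061
-0.012 -0.003 0.06
-0.024 -0.001 0.059
-0.064 0.0 0.058
-0.028 0.002 0.058
-0.017 0.003 0.059
0.005 0.005 0.056
-0.079 0.006 0.054
0.0 0.008 0.054
-0.075 0.01 0.051
-0.071 0.014 0.05
-0.072 0.02 0.045
-0.078 0.025 0.042
0.57 80
-0.08 -0.015 0.062
-0.064 -0.009 0.027
-0.059 -0.009 0.027
-0.063 -0.009 0.029
-0.059 -0.008 0.028
-0.071 -0.007 0.029
-0.073 -0.007 0.029
-0.062 -0.006 0.028
-0.071 -0.005 0.029
-0.065 -0.004 0.027
-0.075 -0.003 0.03
-0.076 -0.002 0.018
-0.072 -0.002 0.028
-0.067 -0.001 0.027
-0.065 -0.0 0.028
-0.076 0.001 0.02
-0.072 0.002 0.026
0.059 0.003 0.029
-0.075 0.005 0.028
-0.076 0.006 0.023
```

```bash
python3 -m crank '[{"ax":0,"ay":0,"az":0,"x":0,"y":0.005,"z":0.008,"fingers":-1},{"ax":0,"ay":0,"az":0,"x":0,"y":0.01,"z":0.016,"fingers":-1},{"ax":0,"ay":0,"az":0,"x":0,"y":0.014,"z":0.024,"fingers":-1},{"ax":0,"ay":0,"az":0,"x":0,"y":0.014,"z":0.024,"fingers":-1}]'; python3 -m crank '[{"ax":0,"ay":0,"az":0,"x":0,"y":0.003,"z":0.008,"fingers":-1},{"ax":0,"ay":0,"az":0,"x":0,"y":0.003,"z":0.008,"fingers":-1}]'
```

```text
clock: 9.5
position: [0.5242, -0.1896, 0.2699]
tcp_rot: [-3.137, 0.176, 0.001]
force: [-0.5, 0.1, -0.2]
finger_gap: 0.0003
grasp_force: 0.0
clock: 9.7
position: [0.5242, -0.1901, 0.2684]
tcp_rot: [-3.137, 0.176, 0.0]
force: [-0.3, -0.5, -0.5]
finger_gap: 0.0006
grasp_force: 0.0
```

```bash
python3 -m crank '[{"ax":0,"ay":0,"az":0,"x":0,"y":0.004,"z":0.008,"fingers":-1},{"ax":0,"ay":0,"az":0,"x":0,"y":0.008,"z":0.016,"fingers":-1},{"ax":0,"ay":0,"az":0,"x":0,"y":0.008,"z":0.016,"fingers":-1}]';python3 -m crank '[{"ax":0,"ay":0,"az":0,"x":0,"y":0.004,"z":0.008,"fingers":-1},{"ax":0,"ay":0,"az":0,"x":0,"y":0.008,"z":0.016,"fingers":-1},{"ax":0,"ay":0,"az":0,"x":0,"y":0.008,"z":0.016,"fingers":-1}]'
```

```text
clock: 10.0
position: [0.5241, -0.1919, 0.2653]
tcp_rot: [3.136, -0.176, 0.0]
force: [0.6, -0.3, -0.1]
finger_gap: 0.0007
grasp_force: 0.0
clock: 10.3
position: [0.5241, -0.1934, 0.2626]
tcp_rot: [3.136, -0.176, 0.001]
force: [-2.3, -0.8, 5.7]
finger_gap: 0.0005
grasp_force: 2.8
```

Run:
```python
from h import *
rep({k:v for k,v in r.state().items() if k in("force","moment","position")})
im,d,K,T,m=cap('scene');P=cloud(d,K,T)
a=np.radians(H);e=np.array([np.cos(a),np.sin(a)]);n=np.array([-e[1],e[0]])
for q in r.masks_of('scene','leaf')[:1]:
  p=P[q['pixels']&(d>0)];x=(p[:,:2]-FIN)@e-.12;y=(p[:,:2]-FIN)@n;z=p[:,2]-.014
  k=(y>-.02)&(y<.028)&(z<.08)&(z>.036); c=np.polyfit(y[k],z[k],1); print(k.sum(),"angle",np.arctan(-c[0]),"z@y=30",np.polyval(c,.03))
```

```text
{'position': [0.5241, -0.1934, 0.2626], 'force': [-2.2866, -0.7585, 5.7199], 'moment': [0.0018, 0.4249, 0.0061]}
333 angle 0.38259957969972214 z@y=30 0.03731398986093064
```

```bash
python3 -m crank '[{"ax":0,"ay":0,"az":0,"x":0,"y":0.002,"z":0.006,"fingers":-1},{"ax":0,"ay":0,"az":0,"x":0,"y":0.002,"z":0.006,"fingers":-1}]'
```

```text
clock: 10.6
position: [0.524, -0.1938, 0.2617]
tcp_rot: [3.136, -0.176, 0.001]
force: [-2.9, 0.0, 8.2]
finger_gap: 0.0003
grasp_force: 4.2
```

```bash
python3 -m crank '[{"ax":0,"ay":0,"az":0,"x":0,"y":0.002,"z":0.005,"fingers":-1},{"ax":0,"ay":0,"az":0,"x":0,"y":0.002,"z":0.005,"fingers":-1}]'
```

```text
clock: 10.8
position: [0.524, -0.1942, 0.2608]
tcp_rot: [3.136, -0.176, 0.001]
force: [-3.9, -0.2, 10.3]
finger_gap: 0.0006
grasp_force: 4.8
```

```bash
python3 -m crank '[{"ax":0,"ay":0,"az":0,"x":0,"y":0.001,"z":0.004,"fingers":-1},{"ax":0,"ay":0,"az":0,"x":0,"y":0.001,"z":0.004,"fingers":-1}]'
```

```text
clock: 11.0
position: [0.5239, -0.1946, 0.2601]
tcp_rot: [3.136, -0.177, 0.001]
force: [-3.6, -1.3, 11.5]
finger_gap: 0.0007
grasp_force: 5.0
```

Run:
```python
from h import *
im,d,K,T,m=cap('scene');P=cloud(d,K,T);save("s3.png",cv2.resize(im[190:310,230:390],(800,600),interpolation=cv2.INTER_CUBIC))
a=np.radians(H);e=np.array([np.cos(a),np.sin(a)]);n=np.array([-e[1],e[0]])
for q in r.masks_of('scene','leaf')[:1]:
  p=P[q['pixels']&(d>0)];x=(p[:,:2]-FIN)@e-.12;y=(p[:,:2]-FIN)@n;z=p[:,2]-.014
  k=(y>-.02)&(y<.028)&(z<.08)&(z>.036); c=np.polyfit(y[k],z[k],1); print(k.sum(),"angle",np.arctan(-c[0]),"z@y=30",np.polyval(c,.03))
```

```text
234 angle 0.34268123658742916 z@y=30 0.03737855843558588
```

View pics/s3.png

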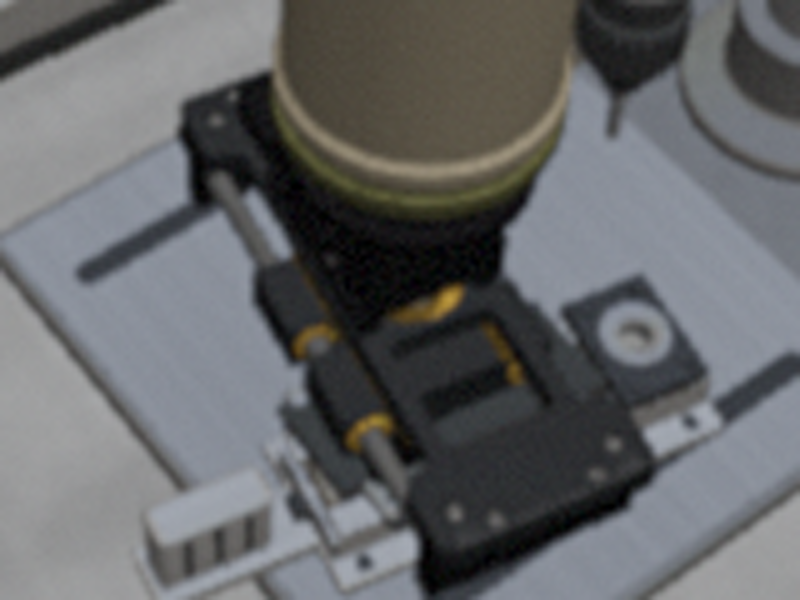

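Jig unmoved (bush at px (356.6,256.4)). The leaf is down at about 0.34 rad, with 11.5 N on the pad. Continuing in small steps.

```bash
python3 -m crank '[{"ax":0,"ay":0,"az":0,"x":0,"y":0.001,"z":0.004,"fingers":-1},{"ax":0,"ay":0,"az":0,"x":0,"y":0.001,"z":0.004,"fingers":-1}]'
```

```text
clock: 11.3
position: [0.5239, -0.1949, 0.2593]
tcp_rot: [3.135, -0.177, 0.001]
force: [-4.0, -1.9, 11.2]
finger_gap: 0.0004
grasp_force: 5.0
```

```bash
python3 -m crank '[{"ax":0,"ay":0,"az":0,"x":0,"y":0.001,"z":0.004,"fingers":-1},{"ax":0,"ay":0,"az":0,"x":0,"y":0.001,"z":0.004,"fingers":-1}]'
```

```text
clock: 11.5
position: [0.5238, -0.1953, 0.2585]
tcp_rot: [3.135, -0.177, 0.001]
force: [-3.6, -0.6, 10.6]
finger_gap: 0.0003
grasp_force: 4.7
```

```bash
python3 -m crank '[{"ax":0,"ay":0,"az":0,"x":0,"y":0.001,"z":0.004,"fingers":-1},{"ax":0,"ay":0,"az":0,"x":0,"y":0.001,"z":0.004,"fingers":-1}]'
```

```text
clock: 11.7
position: [0.5238, -0.1956, 0.2578]
tcp_rot: [3.135, -0.177, 0.001]
force: [-3.8, -2.5, 12.8]
finger_gap: 0.0005
grasp_force: 5.4
```

```bash
python3 -m crank '[{"ax":0,"ay":0,"az":0,"x":0,"y":0.001,"z":0.004,"fingers":-1},{"ax":0,"ay":0,"az":0,"x":0,"y":0.001,"z":0.004,"fingers":-1}]'
```

```text
clock: 11.9
position: [0.5238, -0.1958, 0.2573]
tcp_rot: [3.135, -0.177, 0.001]
force: [-5.7, -1.6, 14.3]
finger_gap: 0.0003
grasp_force: 6.8
```

```bash
python3 -m crank '[{"ax":0,"ay":0,"az":0,"x":0,"y":0.001,"z":0.004,"fingers":-1},{"ax":0,"ay":0,"az":0,"x":0,"y":0.001,"z":0.004,"fingers":-1}]'
```

```text
clock: 12.1
position: [0.5238, -0.1961, 0.2566]
tcp_rot: [3.134, -0.177, 0.001]
force: [-5.3, -1.3, 15.5]
finger_gap: 0.0004
grasp_force: 7.2
```

```bash
cat > ang.py <<'E'
from h import *
im,d,K,T,m=cap('scene');P=cloud(d,K,T)
a=np.radians(H);e=np.array([np.cos(a),np.sin(a)]);n=np.array([-e[1],e[0]])
for q in r.masks_of('scene','leaf')[:1]:
  p=P[q['pixels']&(d>0)];x=(p[:,:2]-FIN)@e-.12;y=(p[:,:2]-FIN)@n;z=p[:,2]-.014
  k=(y>-.02)&(y<.028)&(z<.08)&(z>.034); c=np.polyfit(y[k],z[k],1); print(k.sum(),"angle",np.arctan(-c[0]),"z@y=30",np.polyval(c,.03))
E
python3 ang.py
```

```text
Traceback (most recent call last):
  File "ang.py", line 6, in <module>
    k=(y>-.02)&(y<.028)&(z<.08)&(z>.034); c=np.polyfit(y[k],z[k],1); print(k.sum(),"angle",np.arctan(-c[0]),"z@y=30",np.polyval(c,.03))
                                            ~~~~~~~~~~^^^^^^^^^^^^^
TypeError: expected non-empty vector for x
```

```bash
python3 -m crank '[{"ax":0,"ay":0,"az":0,"x":0,"y":0.001,"z":0.003,"fingers":-1},{"ax":0,"ay":0,"az":0,"x":0,"y":0.001,"z":0.003,"fingers":-1}]'
```

```text
clock: 12.4
position: [0.5238, -0.1963, 0.256]
tcp_rot: [3.134, -0.177, 0.001]
force: [-5.3, -1.8, 16.3]
finger_gap: 0.0002
grasp_force: 7.3
```

```bash
python3 -m crank '[{"ax":0,"ay":0,"az":0,"x":0,"y":0,"z":-0.05,"fingers":-1},{"ax":0,"ay":0,"az":0,"x":-0.1,"y":0,"z":-0.2,"fingers":-1},{"ax":0,"ay":0,"az":0,"x":-0.4,"y":0,"z":-0.5,"fingers":-1},{"ax":0,"ay":0,"az":0,"x":-0.4,"y":-0.4,"z":-0.5,"fingers":-1},{"ax":0,"ay":0,"az":0,"x":-0.4,"y":-0.4,"z":-0.5,"fingers":-1},{"ax":0,"ay":0,"az":0,"x":-0.4,"y":-0.4,"z":-0.5,"fingers":-1},{"ax":0,"ay":0,"az":0,"x":-0.4,"y":-0.4,"z":-0.5,"fingers":-1}]'; sed -i 's/^for q/save("s4.png",cv2.resize(im[190:310,230:390],(800,600),interpolation=cv2.INTER_CUBIC))\nfor q/' ang.py; python3 ang.py
```

```text
clock: 13.1
position: [0.453, -0.1065, 0.355]
tcp_rot: [3.136, -0.174, 0.001]
force: [0.2, -0.2, -0.4]
finger_gap: 0.0005
grasp_force: 0.0
1735 angle 0.2124521709161767 z@y=30 0.038890905460301974
```

View pics/s4.png

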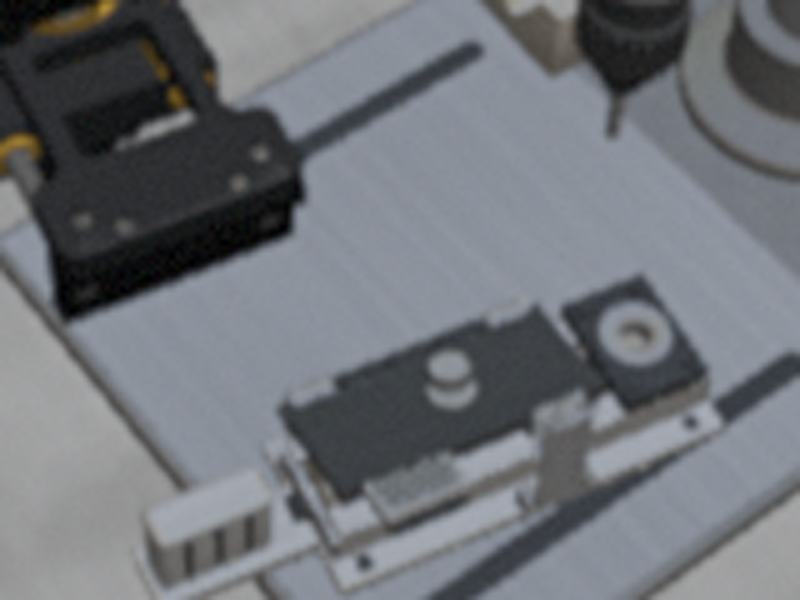

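Leaf is caught over the bar (pad at (415,490), screw at (450,375)) and nothing else moved. I'll fit the leaf plane to get its angle.

```bash
cat > ang2.py <<'E'
from h import *
a=np.radians(H);e=np.array([np.cos(a),np.sin(a)]);n=np.array([-e[1],e[0]])
for c in("scene","wrist","top"):
  im,d,K,T,m=cap(c);P=cloud(d,K,T)[d>0];g=im[d>0].astype(int)
  x=(P[:,:2]-FIN)@e-.12;y=(P[:,:2]-FIN)@n;z=P[:,2]-.014
  k=(x>-.075)&(x<.028)&(abs(x+.022)>.018)&(y>-.018)&(y<.022)&(z>.03)&(z<.075)&(g.sum(1)<240)
  if k.sum()<30: print(c,k.sum());continue
  A=np.c_[y[k],x[k],np.ones(k.sum())];zz=z[k];w=np.ones(len(zz),bool)
  for i in range(5):
    co=np.linalg.lstsq(A[w],zz[w],rcond=None)[0];w=abs(A@co-zz)<.003
  pk=(abs(x+.055)<.012)&(y<-.036)&(y>-.046)
  print(c,w.sum(),"angle",np.arctan(-co[0]).round(3),"xslope",co[1].round(3),"z@hinge",(co@[.03,0,1]).round(4),"pad z",np.percentile(z[pk],80).round(4))
E
python3 ang2.py
```

```text
scene 548 angle 0.31 xslope -0.001 z@hinge 0.0377 pad z 0.0657
wrist 4117 angle 0.312 xslope -0.002 z@hinge 0.0363 pad z 0.0654
top 0
```

Run:
```python
from h import *
for z in(.30,.268): move([.5230,-.2033,z],H)
```

```text
rows xyz [0.401 0.435 0.27 ] a [-0.0004  0.0005 -0.    ]
rows xyz [0.402 0.435 0.43 ] a [-0.0004  0.0005 -0.    ]
```

```bash
python3 -m crank '[{"ax":0,"ay":0,"az":0,"x":0.4,"y":0.435,"z":0,"fingers":-1},{"ax":0,"ay":0,"az":0,"x":0.4,"y":0.435,"z":0,"fingers":-1},{"ax":0,"ay":0,"az":0,"x":0.4,"y":0.435,"z":0.1,"fingers":-1},{"ax":0,"ay":0,"az":0,"x":0.4,"y":0.435,"z":0.25,"fingers":-1},{"ax":0,"ay":0,"az":0,"x":0.4,"y":0.435,"z":0.35,"fingers":-1},{"ax":0,"ay":0,"az":0,"x":0.4,"y":0.435,"z":0.4,"fingers":-1},{"ax":0,"ay":0,"az":0,"x":0.4,"y":0.435,"z":0.42,"fingers":-1},{"ax":0,"ay":0,"az":0,"x":0.4,"y":0.435,"z":0.43,"fingers":-1},{"ax":0,"ay":0,"az":0,"x":0.4,"y":0.435,"z":0.43,"fingers":-1}]'
```

```text
clock: 14.25
position: [0.5232, -0.2025, 0.2694]
tcp_rot: [3.136, -0.176, 0.002]
force: [0.3, -0.5, -0.2]
finger_gap: 0.0004
grasp_force: 0.0
```

```bash
python3 -m crank '[{"ax":0,"ay":0,"az":0,"x":0,"y":0,"z":0.008,"fingers":-1},{"ax":0,"ay":0,"az":0,"x":0,"y":0,"z":0.014,"fingers":-1},{"ax":0,"ay":0,"az":0,"x":0,"y":0,"z":0.02,"fingers":-1},{"ax":0,"ay":0,"az":0,"x":0,"y":0,"z":0.02,"fingers":-1}]'
```

```text
clock: 14.65
position: [0.5229, -0.2024, 0.2646]
tcp_rot: [3.136, -0.176, 0.0]
force: [0.1, 0.4, 1.1]
finger_gap: 0.0005
grasp_force: 0.0
```

```bash
python3 -m crank '[{"ax":0,"ay":0,"az":0,"x":0,"y":0,"z":0.004,"fingers":-1},{"ax":0,"ay":0,"az":0,"x":0,"y":0,"z":0.004,"fingers":-1}]'
```

```text
clock: 14.85
position: [0.5229, -0.2024, 0.2638]
tcp_rot: [3.137, -0.176, -0.0]
force: [-0.3, -0.2, -0.6]
finger_gap: 0.0005
grasp_force: 0.0
```

```bash
python3 -m crank '[{"ax":0,"ay":0,"az":0,"x":0,"y":0,"z":0.004,"fingers":-1},{"ax":0,"ay":0,"az":0,"x":0,"y":0,"z":0.008,"fingers":-1},{"ax":0,"ay":0,"az":0,"x":0,"y":0,"z":0.008,"fingers":-1}]'
```

```text
clock: 15.15
position: [0.5229, -0.2024, 0.2621]
tcp_rot: [-3.137, 0.176, 0.0]
force: [0.8, -0.1, -0.1]
finger_gap: 0.0003
grasp_force: 0.0
```

```bash
python3 -m crank '[{"ax":0,"ay":0,"az":0,"x":0,"y":0,"z":0.005,"fingers":-1},{"ax":0,"ay":0,"az":0,"x":0,"y":0,"z":0.005,"fingers":-1}]'
```

```text
clock: 15.35
position: [0.523, -0.2024, 0.2612]
tcp_rot: [3.137, -0.176, 0.0]
force: [-0.1, 0.6, 0.2]
finger_gap: 0.0005
grasp_force: 0.0
```

```bash
python3 -m crank '[{"ax":0,"ay":0,"az":0,"x":0,"y":0,"z":0.005,"fingers":-1},{"ax":0,"ay":0,"az":0,"x":0,"y":0,"z":0.005,"fingers":-1}]'
```

```text
clock: 15.55
position: [0.523, -0.2025, 0.2607]
tcp_rot: [3.136, -0.176, 0.0]
force: [-1.5, -0.2, 6.4]
finger_gap: 0.0007
grasp_force: 2.9
```

```bash
python3 -m crank '[{"ax":0,"ay":0,"az":0,"x":0,"y":0,"z":0.004,"fingers":-1},{"ax":0,"ay":0,"az":0,"x":0,"y":0,"z":0.004,"fingers":-1}]'
```

```text
clock: 15.75
position: [0.523, -0.2026, 0.2601]
tcp_rot: [3.136, -0.177, 0.001]
force: [-3.8, -0.9, 7.6]
finger_gap: 0.0003
grasp_force: 3.4
```

```bash
python3 -m crank '[{"ax":0,"ay":0,"az":0,"x":0,"y":0,"z":0.004,"fingers":-1},{"ax":0,"ay":0,"az":0,"x":0,"y":0,"z":0.004,"fingers":-1}]'
```

```text
clock: 15.95
position: [0.523, -0.2028, 0.2597]
tcp_rot: [3.135, -0.177, 0.001]
force: [-3.8, -0.5, 10.6]
finger_gap: 0.0004
grasp_force: 4.8
```

```bash
python3 -m crank '[{"ax":0,"ay":0,"az":0,"x":0,"y":0,"z":0.004,"fingers":-1},{"ax":0,"ay":0,"az":0,"x":0,"y":0,"z":0.004,"fingers":-1}]'
```

```text
clock: 16.15
position: [0.523, -0.203, 0.259]
tcp_rot: [3.135, -0.177, 0.001]
force: [-4.0, -0.6, 12.3]
finger_gap: 0.0006
grasp_force: 5.6
```

```bash
python3 -m crank '[{"ax":0,"ay":0,"az":0,"x":0,"y":0,"z":0.004,"fingers":-1},{"ax":0,"ay":0,"az":0,"x":0,"y":0,"z":0.004,"fingers":-1}]'
```

```text
clock: 16.35
position: [0.523, -0.2032, 0.2584]
tcp_rot: [3.134, -0.177, 0.001]
force: [-5.6, -1.6, 13.4]
finger_gap: 0.0006
grasp_force: 6.1
```

```bash
python3 -m crank '[{"ax":0,"ay":0,"az":0,"x":0,"y":0,"z":0.003,"fingers":-1},{"ax":0,"ay":0,"az":0,"x":0,"y":0,"z":0.003,"fingers":-1}]'
```

```text
clock: 16.55
position: [0.523, -0.2033, 0.2579]
tcp_rot: [3.134, -0.177, 0.001]
force: [-5.4, -1.7, 14.2]
finger_gap: 0.0006
grasp_force: 6.4
```

```bash
python3 -m crank '[{"ax":0,"ay":0,"az":0,"x":0,"y":0,"z":0.003,"fingers":-1},{"ax":0,"ay":0,"az":0,"x":0,"y":0,"z":0.003,"fingers":-1}]'
```

```text
clock: 16.75
position: [0.5229, -0.2035, 0.2573]
tcp_rot: [3.134, -0.178, 0.001]
force: [-6.6, -2.7, 15.2]
finger_gap: 0.0004
grasp_force: 6.4
```

```bash
python3 -m crank '[{"ax":0,"ay":0,"az":0,"x":0,"y":0,"z":0.003,"fingers":-1},{"ax":0,"ay":0,"az":0,"x":0,"y":0,"z":0.003,"fingers":-1}]'
```

```text
clock: 16.95
position: [0.5229, -0.2036, 0.2569]
tcp_rot: [3.134, -0.178, 0.001]
force: [-6.5, -2.7, 15.7]
finger_gap: 0.0007
grasp_force: 7.3
```

```bash
python3 -m crank '[{"ax":0,"ay":0,"az":0,"x":0,"y":0,"z":0.003,"fingers":-1},{"ax":0,"ay":0,"az":0,"x":0,"y":0,"z":0.003,"fingers":-1}]'
```

```text
clock: 17.15
position: [0.523, -0.2037, 0.2565]
tcp_rot: [3.133, -0.178, 0.001]
force: [-6.8, -3.5, 17.9]
finger_gap: 0.0005
grasp_force: 8.4
```

```bash
python3 ang2.py
```

```text
scene 88 angle 0.254 xslope -0.002 z@hinge 0.0374 pad z 0.4573
wrist 7320 angle 0.25 xslope -0.001 z@hinge 0.0362 pad z 0.0603
top 1
```

```bash
python3 -m crank '[{"ax":0,"ay":0,"az":0,"x":0,"y":0,"z":-0.05,"fingers":-1},{"ax":0,"ay":0,"az":0,"x":0,"y":0,"z":-0.25,"fingers":-1},{"ax":0,"ay":0,"az":0,"x":-0.3,"y":-0.19,"z":-0.4,"fingers":0.4},{"ax":0,"ay":0,"az":0,"x":-0.3,"y":-0.19,"z":-0.4,"fingers":0.4},{"ax":0,"ay":0,"az":0,"x":-0.3,"y":-0.19,"z":-0.4,"fingers":0.4},{"ax":0,"ay":0,"az":0,"x":-0.3,"y":-0.19,"z":-0.4,"fingers":0.4}]'; python3 ang2.py
python3 - <<'E'
from h import *
im,d,K,T,m=cap("wrist");P=cloud(d,K,T);s=r.state()
k=(P[...,2]>.052)&(P[...,2]<.066)&(P[...,0]<.495)&(P[...,0]>.42)&(abs(P[...,1]+.17)<.03)&(d>0)
if k.sum()>100: print(k.sum(),cv2.minAreaRect(P[k][:,:2].astype(np.float32)),np.median(P[k],0))
im,d,K,T,m=cap("scene");P=cloud(d,K,T)
k=(P[...,2]>.054)&(P[...,2]<.066)&(P[...,0]<.495)&(P[...,0]>.43)&(abs(P[...,1]+.17)<.03)
print("scene fin",k.sum(),cv2.minAreaRect(P[k][:,:2].astype(np.float32)),np.median(P[k],0))
p=jig(-.12,0,.046); p[2]=.028+r.tips_ahead; print(p); move(p,H)
E
```

```text
clock: 17.9
position: [0.4675, -0.1581, 0.335]
tcp_rot: [3.135, -0.176, 0.001]
force: [1.2, -0.9, -0.1]
finger_gap: 0.0247
grasp_force: 0.0
scene 502 angle 0.319 xslope -0.002 z@hinge 0.0374 pad z 0.0655
wrist 5821 angle 0.313 xslope -0.002 z@hinge 0.0362 pad z 0.0653
top 0
1348 ((0.46577706933021545, -0.16792377829551697), (0.018246006220579147, 0.04528353363275528), 82.09046936035156) [ 0.4671245  -0.16789648  0.05842768]
scene fin 239 ((0.4650404751300812, -0.16860854625701904), (0.019104251638054848, 0.04511437937617302), 82.69424438476562) [ 0.46447319 -0.17006141  0.05944951]
[ 0.4668 -0.1692  0.2102]
rows xyz [0.002 0.055 0.619] a [-0.0006  0.0005  0.0006]
```

```bash
python3 -m crank '[{"ax":0,"ay":0,"az":0,"x":0,"y":0.053,"z":0,"fingers":0.4},{"ax":0,"ay":0,"az":0,"x":0,"y":0.053,"z":0,"fingers":0.4},{"ax":0,"ay":0,"az":0,"x":0,"y":0.053,"z":0.2,"fingers":0.4},{"ax":0,"ay":0,"az":0,"x":0,"y":0.053,"z":0.4,"fingers":0.4},{"ax":0,"ay":0,"az":0,"x":0,"y":0.053,"z":0.55,"fingers":0.4},{"ax":0,"ay":0,"az":0,"x":0,"y":0.053,"z":0.615,"fingers":0.4},{"ax":0,"ay":0,"az":0,"x":0,"y":0.053,"z":0.615,"fingers":0.4},{"ax":0,"ay":0,"az":0,"x":0,"y":0.053,"z":0.615,"fingers":0.4}]' 15
python3 - <<'E'
from h import *
move([.4668,-.1692,.2102],H)
E
```

```text
clock: 18.95
position: [0.467, -0.1686, 0.2128]
tcp_rot: [3.136, -0.176, 0.002]
force: [0.3, -0.0, 0.2]
finger_gap: 0.0608
grasp_force: 0.0
rows xyz [-0.001  0.003  0.013] a [ 0.0001 -0.0008  0.0008]
```

Now I'll close on the fin with 15 N and measure the bush and bit again with the scene camera.

```bash
python3 -m crank '[{"ax":0,"ay":0,"az":0,"x":0,"y":0,"z":0,"fingers":-1},{"ax":0,"ay":0,"az":0,"x":0,"y":0,"z":0,"fingers":-1},{"ax":0,"ay":0,"az":0,"x":0,"y":0,"z":0,"fingers":-1},{"ax":0,"ay":0,"az":0,"x":0,"y":0,"z":0,"fingers":-1},{"ax":0,"ay":0,"az":0,"x":0,"y":0,"z":0,"fingers":-1},{"ax":0,"ay":0,"az":0,"x":0,"y":0,"z":0,"fingers":-1},{"ax":0,"ay":0,"az":0,"x":0,"y":0,"z":0,"fingers":-1},{"ax":0,"ay":0,"az":0,"x":0,"y":0,"z":0,"fingers":-1}]' 15
cat > look.py <<'E'
from h import *
import sys
im,d,K,T,m=cap("scene"); out=cv2.resize(im[180:280,305:405],(600,600),interpolation=cv2.INTER_CUBIC)
im2,d2,K2,T2,m2=cap("wrist"); np.savez(sys.argv[1]+".npz",im=im,im2=im2,K2=K2,T2=T2,d2=d2)
save(sys.argv[1]+".png",out)
# bush mouth: bright flange on dark bridge -> ellipse in scene
g=cv2.cvtColor(im,cv2.COLOR_RGB2GRAY); 
for b in r.masks_of("scene","bush")[:1]: v,u=np.nonzero(b["pixels"]);print("bush mask",b["p"],u.min(),u.max(),v.min(),v.max())
rep({k:v for k,v in r.state().items() if k in("force","moment","position","tcp_rot","grasp_force","finger_gap")})
E
python3 look.py a1
```

```text
clock: 19.75
position: [0.4664, -0.1684, 0.2117]
tcp_rot: [-3.137, 0.176, 0.0]
force: [0.3, 0.4, 1.5]
finger_gap: 0.0179
grasp_force: 15.0
bush mask 0.66 256 373 245 313
{'position': [0.4664, -0.1684, 0.2117], 'tcp_rot': [3.1366, -0.1761, 0.0], 'force': [-0.5014, 0.3001, 1.9046], 'moment': [0.1762, 0.2182, -0.0794], 'grasp_force': 14.9975, 'finger_gap': 0.0176}
```

```bash
cat > bush.py <<'E'
from h import *
def bush(im,u,v,s=8):
    x0,y0=int(u)-16,int(v)-16
    g=cv2.resize(cv2.cvtColor(im,cv2.COLOR_RGB2GRAY)[y0:y0+33,x0:x0+33],None,fx=s,fy=s,interpolation=cv2.INTER_CUBIC)
    _,b=cv2.threshold(cv2.GaussianBlur(g,(9,9),0),0,255,cv2.THRESH_OTSU)
    best=[]
    for c in cv2.findContours(b,cv2.RETR_EXTERNAL,cv2.CHAIN_APPROX_NONE)[0]:
        if len(c)>60:
            (cx,cy),ax,_=cv2.fitEllipse(c); best.append((np.hypot(cx-16*s,cy-16*s),(cx+.5)/s-.5+x0,(cy+.5)/s-.5+y0,np.round(np.array(ax)/s,1).tolist(),round(cv2.contourArea(c)/(np.pi/4*ax[0]*ax[1]),2)))
    return sorted(best)[:2]
E
python3 - <<'E'
from bush import *
a=np.load("a1.npz")["im"];b=np.load("scene.npz")["im"]
for im in(b,a): print(bush(im,357,257))
np.set_printoptions(linewidth=200)
print(cv2.cvtColor(b,cv2.COLOR_RGB2GRAY)[203:224,344:364])
m=r.camera_model("scene");K=np.array(m["camera_matrix"]);T=np.array(m["world_from_camera"])
for p in([.6873,-.1161,.066],[.6873,-.1161,.10]):
    c=np.linalg.inv(T)@np.r_[p,1];print(K[0,2]-K[0,0]*c[0]/c[2],K[1,2]+K[1,1]*c[1]/c[2])
E
```

```text
[(np.float64(2.667180071931462), 356.615535736084, 256.23334789276123, [12.2, 14.7], 1.0), (np.float64(9.953548358963284), 357.33812713623047, 257.5353412628174, [35.8, 37.8], 0.51)]
[(np.float64(2.6219447097961432), 356.63257217407227, 256.24233531951904, [12.3, 14.8], 1.0), (np.float64(12.214623236482751), 358.06378173828125, 256.28436946868896, [34.5, 37.5], 0.4)]
[[102 107 107 100  71  41  25  24  31  31  26  27  30  31  30  27  26  33  38  61]
 [127 123 119 113  93  68  38  30  28  26  30  34  30  27  34  27  35  48  63  91]
 [135 133 123 119 109  91  58  28  21  32  26  29  29  24  32  39  58  83  94 108]
 [139 138 134 126 119 110  74  38  22  22  22  21  20  34  52  75  92 107 111 116]
 [137 135 137 136 130 119  96  63  38  20  23  29  34  56  85 105 112 116 115 115]
 [137 136 137 137 137 131 118  89  53  35  40  55  74  89 105 116 115 114 113 114]
 [137 137 137 137 138 137 130 103  66  56  61  82 104 114 113 114 113 115 113 115]
 [137 136 137 136 137 138 136 116  81  69  81 101 112 115 114 112 111 113 111 112]
 [139 138 137 138 137 138 136 115  80  70  86 107 113 114 113 113 
[... 387 characters left out ...]
 96 129 139 139 132 123 115 113 111 111 112]
 [137 137 136 137 139 141 135 110  99 111 132 139 139 135 132 122 114 111 114 114]
 [137 138 136 137 138 140 139 130 129 133 138 137 137 138 137 132 124 116 113 112]
 [137 136 136 136 138 139 138 140 139 142 139 138 138 137 139 138 134 125 116 113]
 [138 138 137 137 135 137 139 138 140 142 139 139 139 139 138 138 140 134 127 117]
 [136 138 139 140 136 137 137 137 140 139 140 140 138 138 138 139 139 140 135 127]
 [136 136 138 139 137 137 137 137 139 139 139 140 141 140 140 138 137 140 139 135]
 [137 136 138 138 139 138 137 137 138 139 140 141 139 139 139 140 137 139 139 140]]
352.4851986996133 216.99786337870196
354.5313442555697 206.08223879788065
```

Run:
```python
from bush import *
w=np.load("w2.npz");im=w["im"];np.set_printoptions(linewidth=200)
m=r.camera_model("scene");K=np.array(m["camera_matrix"]);T=np.array(m["world_from_camera"])
print(bush(im,283,222)); print(cv2.cvtColor(im,cv2.COLOR_RGB2GRAY)[164:188,184:206])
b0=ray(356.62,256.2,.054,K,T);t=ray(352.2,217.,.066,K,T);print("scene bush",b0,"tip",t,t-b0)
bb=bush(im,283,222)[0];b=ray(bb[1],bb[2],.054,w["K"],w["T"])
for uv in((196.4,182.),(197,181.5)):
  t=ray(*uv,.066,w["K"],w["T"]);print("w2",b,t,t-b)
```

```text
[(np.float64(13.44419736528226), 280.89172744750977, 221.38171768188477, [26.6, 30.0], 1.0)]
[[ 48  39  33  28  28  27  31  36  41  55  83 111 116 116 117 116 115 117 117 115 115 114]
 [108  88  74  60  47  48  54  52  47  55  64  90 115 115 116 116 117 115 114 116 115 117]
 [114 115 115  98  60  60  52  44  48  59  60  85 116 117 117 115 117 116 117 116 115 115]
 [114 114 113  96  52  48  38  51  57  57  57  84 115 117 115 117 117 117 118 116 117 116]
 [114 113 113  99  56  46  52  61  56  59  56  77 113 116 116 117 117 117 118 117 116 115]
 [113 114 114 113  98  64  62  61  61  59  52  60  92 110 115 113 117 115 116 116 116 115]
 [113 115 114 114 105  82  61  62  60  56  52  52  61  87 115 116 113 116 115 115 116 114]
 [113 115 113 113 112  98  64  61  58  50  47  60  66  91 114 115 115 115 115 116 115 116]
 [114 113 112 113 112  98  62  55  48  44  52  58  62  88 114 114 114 115 113 114 116 115]
 [114 113 114 114 114  96  55  39  44  55  59  59  57  79 111 115 114 114 116 117 115 116]
 [114 115 113 111 113 114  94  59  64  63  61  58  56  58  93 114 114 115 115 115 116 116]
 [115 
[... 831 characters left out ...]
146 145 146 147 148 146 147 148 149 148 148 147 149 148 149 149 150 148]
 [148 147 147 148 148 149 147 147 149 147 147 150 148 148 149 150 148 149 151 151 153 151]
 [147 148 147 148 149 150 149 148 150 151 150 150 152 150 150 151 152 152 154 152 151 150]
 [147 149 149 149 151 150 150 151 152 150 152 152 152 150 151 150 150 149 150 151 152 153]]
scene bush [ 0.64302161 -0.18883549  0.054     ] tip [ 0.68681638 -0.11580353  0.066     ] [0.04379477 0.07303195 0.012     ]
w2 [ 0.64103491 -0.18869874  0.054     ] [ 0.68411349 -0.11573072  0.066     ] [0.04307858 0.07296802 0.012     ]
w2 [ 0.64103491 -0.18869874  0.054     ] [ 0.68461155 -0.1162697   0.066     ] [0.04357664 0.07242904 0.012     ]
```

```bash
python3 -m crank '[{"ax":0,"ay":0,"az":0,"x":0,"y":0,"z":0,"fingers":-1},{"ax":0,"ay":0,"az":0,"x":0,"y":0,"z":0,"fingers":-1},{"ax":0,"ay":0,"az":0,"x":0,"y":0,"z":0,"fingers":-1},{"ax":0,"ay":0,"az":0,"x":0.01,"y":-0.02,"z":0,"fingers":-1},{"ax":0,"ay":0,"az":0,"x":0.02,"y":-0.045,"z":0,"fingers":-1},{"ax":0,"ay":0,"az":0,"x":0.033,"y":-0.073,"z":0,"fingers":-1},{"ax":0,"ay":0,"az":0,"x":0.046,"y":-0.1,"z":0,"fingers":-1},{"ax":0,"ay":0,"az":0,"x":0.06,"y":-0.13,"z":0,"fingers":-1},{"ax":0,"ay":0,"az":0,"x":0.073,"y":-0.16,"z":0,"fingers":-1},{"ax":0,"ay":0,"az":0,"x":0.086,"y":-0.19,"z":0,"fingers":-1},{"ax":0,"ay":0,"az":0,"x":0.1,"y":-0.22,"z":0,"fingers":-1},{"ax":0,"ay":0,"az":0,"x":0.113,"y":-0.25,"z":0,"fingers":-1},{"ax":0,"ay":0,"az":0,"x":0.127,"y":-0.28,"z":0,"fingers":-1},{"ax":0,"ay":0,"az":0,"x":0.14,"y":-0.305,"z":0,"fingers":-1},{"ax":0,"ay":0,"az":0,"x":0.149,"y":-0.329,"z":0,"fingers":-1},{"ax":0,"ay":0,"az":0,"x":0.149,"y":-0.329,"z":0,"fingers":-1},{"ax":0,"ay":0,"az":0,"x":0.149,"y":-0.329,"z":0,"fingers":-1}]' 55
python3 - <<'E'
from bush import *
m=r.camera_model("scene");K=np.array(m["camera_matrix"]);T=np.array(m["world_from_camera"])
s=r.state();print(s["position"],s["tcp_rot"],s["grasp_force"])
im,_=r.capture("scene"); t=ray(352.2,217.,.066,K,T)
p=t.copy();p[2]=.054;p[:2]-=np.array([.0436,.0728])*.15; c=np.linalg.inv(T)@np.r_[p,1];u,v=K[0,2]-K[0,0]*c[0]/c[2],K[1,2]+K[1,1]*c[1]/c[2];print("expect",u,v)
for q in bush(im,u,v): b=ray(q[1],q[2],.054,K,T);print(q,b,"to go",(t-b)[:2]);
b=ray(*bush(im,u,v)[0][1:3],.054,K,T); print(R.from_rotvec(s["tcp_rot"]).inv().apply(np.r_[(t-b)[:2],0])/.2)
save("b1.png",cv2.resize(im[180:280,305:405],(600,600),interpolation=cv2.INTER_CUBIC))
E
```

```text
clock: 21.6
position: [0.5033, -0.1074, 0.2117]
tcp_rot: [3.135, -0.178, 0.0]
force: [-1.7, -4.9, 1.9]
finger_gap: 0.0175
grasp_force: 55.1
[ 0.50330743 -0.10736873  0.21168752] [ 3.13538921e+00 -1.78474862e-01  1.73170657e-04] 55.14321008697152
expect 352.2383256003029 225.76461040815306
(np.float64(22.49967418504499), 352.9970645904541, 226.98158073425293, [11.6, 14.3], 1.0) [ 0.6796974  -0.12994091  0.054     ] to go [0.00711898 0.01413738]
(np.float64(81.15888122269332), 361.69977951049805, 224.17038822174072, [15.1, 35.8], 0.62) [ 0.69871434 -0.13355966  0.054     ] to go [-0.01189796  0.01775613]
[ 2.73436021e-02 -7.42694872e-02 -7.84049859e-05]
```

```bash
python3 -m crank '[{"ax":0,"ay":0,"az":0,"x":0.005,"y":-0.015,"z":0,"fingers":-1},{"ax":0,"ay":0,"az":0,"x":0.01,"y":-0.028,"z":0,"fingers":-1},{"ax":0,"ay":0,"az":0,"x":0.015,"y":-0.04,"z":0,"fingers":-1},{"ax":0,"ay":0,"az":0,"x":0.02,"y":-0.053,"z":0,"fingers":-1},{"ax":0,"ay":0,"az":0,"x":0.025,"y":-0.065,"z":0,"fingers":-1},{"ax":0,"ay":0,"az":0,"x":0.027,"y":-0.074,"z":0,"fingers":-1},{"ax":0,"ay":0,"az":0,"x":0.027,"y":-0.074,"z":0,"fingers":-1},{"ax":0,"ay":0,"az":0,"x":0.027,"y":-0.074,"z":0,"fingers":-1}]'
python3 - <<'E'
from bush import *
m=r.camera_model("scene");K=np.array(m["camera_matrix"]);T=np.array(m["world_from_camera"])
s=r.state();print(s["position"],s["force"])
im,_=r.capture("scene"); np.save("b2.npy",im);t=ray(352.2,217.,.066,K,T)
p=t.copy();p[2]=.054;c=np.linalg.inv(T)@np.r_[p,1];u,v=K[0,2]-K[0,0]*c[0]/c[2],K[1,2]+K[1,1]*c[1]/c[2];print("expect",u,v)
for q in bush(im,u,v): b=ray(q[1],q[2],.054,K,T);print(q,b,"to go",(t-b)[:2]);
o=cv2.resize(im[190:250,322:382],(600,600),interpolation=cv2.INTER_CUBIC); save("b2.png",o)
np.set_printoptions(linewidth=200)
print(cv2.cvtColor(im,cv2.COLOR_RGB2GRAY)[208:232,340:366])
E
```

```text
clock: 22.45
position: [0.5102, -0.0935, 0.2117]
tcp_rot: [3.135, -0.179, -0.001]
force: [-2.7, -5.8, 3.4]
finger_gap: 0.0174
grasp_force: 55.2
[ 0.51017092 -0.09348186  0.21167887] [-2.65769112 -5.76951061  3.44605823]
expect 351.5067914474748 220.71248887116843
(np.float64(68.98042805422399), 359.08552742004395, 220.86880493164062, [23.4, 32.3], 0.64) [ 0.69945666 -0.12418792  0.054     ] to go [-0.01264028  0.00838438]
(np.float64(102.69607409362051), 341.38485765457153, 210.5869951248169, [15.9, 18.9], 0.77) [ 0.6852913 -0.0839872  0.054    ] to go [ 0.00152508 -0.03181633]
[[145 145 144 145 144 145 145 146 144 139 124  95  58  39  44  57  79  97 113 120 122 121 119 121 120 108]
 [146 145 146 147 144 144 145 144 145 146 137 112  73  59  70  90 110 119 120 121 120 118 120 121 121 114]
 [145 145 145 145 146 145 145 146 146 149 141 118  81  75  87 107 119 119 120 119 118 117 119 122 122 118]
 [142 145 146 147 147 147 144 145 144 137 129 103  76  74  93 112 121 121 118 118 118 118 121 120 123 121]
 [144 145 146 145 146 146 138 131 125 109  85  69  64  72  87 106 119 121 121 118 120 1
[... 1353 characters left out ...]
 140 139 142 141 133 110  80  67  60  60  65  94 128 146]
 [ 65  66  61  52  46  53  63  73  98 126 131 129 127 129 128 121 103  82  67  61  58  57  57  70 101 131]
 [ 65  66  66  63  55  52  57  63  72  84  89  88  89  93  86  80  72  64  64  62  59  54  54  58  73 109]
 [ 61  63  65  64  58  54  57  60  64  62  66  63  63  66  64  63  66  66  65  64  65  56  56  53  55  92]
 [ 65  67  68  64  61  58  50  54  62  60  64  65  64  65  67  66  67  65  66  68  63  56  48  43  56  98]
 [ 88  77  64  59  59  54  41  43  54  57  61  65  65  65  65  68  67  60  58  58  50  41  45  54  77 109]
 [117 100  72  57  52  57  61  47  46  55  58  58  61  64  62  59  63  54  46  47  51  55  68  81  97 106]]
```

View pics/b2.png

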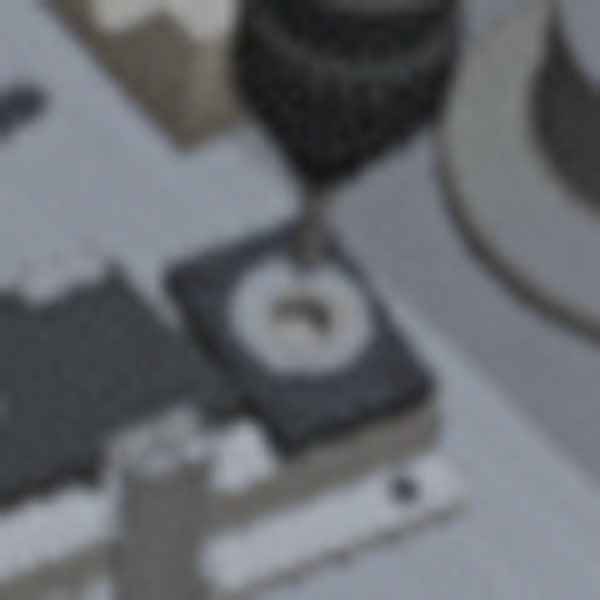

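Last picture (10x, offset (322,190)): flange spans u 231–372 with centre about (300,308), or px (351.5,220.8). That matches the pixel expected for a bush directly under the tip, (351.5,220.7). The bit tip at (310,262) hangs free above it. Now I'll ease the side load, release, and retreat upward.

```bash
python3 -m crank '[{"ax":0,"ay":0,"az":0,"x":-0.001,"y":0.002,"z":0,"fingers":-1},{"ax":0,"ay":0,"az":0,"x":-0.001,"y":0.002,"z":0,"fingers":-1}]' 20; python3 -m crank '[{"ax":0,"ay":0,"az":0,"x":0,"y":0,"z":0,"fingers":0.3},{"ax":0,"ay":0,"az":0,"x":0,"y":0,"z":0,"fingers":0.3},{"ax":0,"ay":0,"az":0,"x":0,"y":0,"z":0,"fingers":0.3},{"ax":0,"ay":0,"az":0,"x":0,"y":0,"z":0,"fingers":0.3},{"ax":0,"ay":0,"az":0,"x":0,"y":0,"z":0,"fingers":0.3},{"ax":0,"ay":0,"az":0,"x":0,"y":0,"z":0,"fingers":0.3},{"ax":0,"ay":0,"az":0,"x":0,"y":0,"z":-0.1,"fingers":0.3},{"ax":0,"ay":0,"az":0,"x":-0.05,"y":0,"z":-0.3,"fingers":0.3},{"ax":0,"ay":0,"az":0,"x":-0.2,"y":0,"z":-0.5,"fingers":0.3},{"ax":0,"ay":0,"az":0,"x":-0.4,"y":0,"z":-0.7,"fingers":0.3},{"ax":0,"ay":0,"az":0,"x":-0.4,"y":0,"z":-0.7,"fingers":0.3},{"ax":0,"ay":0,"az":0,"x":-0.4,"y":0,"z":-0.7,"fingers":0.3}]'
python3 - <<'E'
from bush import *
np.set_printoptions(linewidth=200)
a=np.load("b2.npy");im,d,K,T,m=cap("scene")
# jig shift since b2 in pixels: phase correlation on bridge/bush lower region
f=lambda i:cv2.cvtColor(i,cv2.COLOR_RGB2GRAY).astype(np.float32)[217:245,330:372]
A,B=f(a),f(im);print("px shift",cv2.phaseCorrelate(A,B,cv2.createHanningWindow(A.shape[::-1],cv2.CV_32F)),"diff",abs(A-B).mean())
print(cv2.cvtColor(im,cv2.COLOR_RGB2GRAY)[214:230:2,342:362])
P=cloud(d,K,T); rep({k:v for k,v in r.state().items() if k in("force","position","finger_gap","clock")})
# jig pose: fin top rectangle and leaf angle along new jig axes
k=(P[...,2]>.054)&(P[...,2]<.066)&(P[...,0]<.535)&(P[...,0]>.47)&(abs(P[...,1]+.095)<.03)
q=cv2.minAreaRect(P[k][:,:2].astype(np.float32));print("fin",q)
t=ray(352.2,217,.066,K,T)[:2];e=t-np.array(q[0]);print("L",np.linalg.norm(e));e/=np.linalg.norm(e);n=np.array([-e[1],e[0]]);print("head",np.degrees(np.arctan2(e[1],e[0])))
Q=P[d>0];g=im[d>0].astype(int);x=(Q[:,:2]-t)@e+.058;y=(Q[:,:2]-t)@n;z=Q[:,2]-.014
k=(x>-.075)&(x<.028)&(abs(x+.022)>.018)&(y>-.018)&(y<.022)&(z>.03)&(z<.075)&(g.sum(1)<240)
c=np.polyfit(y[k],z[k],1);print(k.sum(),"leaf angle",np.arctan(-c[0]))
for o in("v_block","bolt","bearing"): print(o,[np.round(v["location"],3).tolist() for v in r.spot_in("scene",o)[:1]])
E
```

```text
clock: 22.7
position: [0.5101, -0.0934, 0.2117]
tcp_rot: [3.136, -0.177, 0.0]
force: [-1.5, -4.9, 2.3]
finger_gap: 0.0179
grasp_force: 20.0
clock: 23.9
position: [0.4303, -0.0838, 0.3529]
tcp_rot: [3.133, -0.177, 0.004]
force: [-0.5, -0.3, -0.6]
finger_gap: 0.0562
grasp_force: 0.0
px shift ((0.6009890696109395, 0.10072435500564758), 0.9688462345688431) diff 1.4940476
[[125 109 100  90  74  64  61  62  60  60  68  78  68  73 102 116 119 120 119 118]
 [ 65  62  60  61  70  85 106 120 112  89  78  89  95  88  75  88 111 120 119 118]
 [ 54  58  64  86 126 143 146 145 141 130 128 135 143 143 131 105  96 112 124 123]
 [ 62  62  78 120 144 149 139 117  98  89  82  85 105 131 143 140 114  86 103 130]
 [ 49  57  75 111 138 148 141 127 127 133 122  98  90 126 142 143 127  88  70  99]
 [ 40  42  55  71 101 127 139 142 141 142 144 138 135 142 145 132 104  74  64  61]
 [ 62  51  47  52  61  72  98 129 129 128 128 129 126 121 103  83  67  63  55  58]
 [ 63  63  62  53  57  61  61  62  64  63  66  66  64  64  64  64  66  65  63  59]]
{'clock': 23.95, 'position': [0.4306, -0.084, 0.3517], 'force': [0.5173, 0.3894, 0.2738], 'finger_gap': 0.0566}
fin ((0.50907963514328, -0.0953436940908432), (0.019230667501688004, 0.04527988284826279), 85.91030883789062)
L 0.17891046574503777
head -6.566595520088802
442 leaf angle 0.3153125776288229
v_block [[0.719, -0.014, 0.036]]
bolt [[0.728, -0.234, 0.054]]
bearing [[0.418, 0.114, 0.014]]
```

```bash
python3 -c "
from rig import r
print(r.sign_off())"
```

```text
the job is handed in; nothing more can be done
None
```

The job is handed in: the leaf is caught at about 0.31 rad with the bar clamped, the bush measures within about 1 mm of the bit, and the arm is clear. I could only infer the clamp force, at roughly 15 N from the press readings. My peak press was about 19.5 N in total, over the 18 N guide but under the 25 N limit.

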